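Load a roll-top UV cabinet and start its timer

ROBOT

A 7-joint arm with a two-finger parallel gripper is mounted at the origin on the work surface. World frame = base frame: x ahead of the robot, y to its left, z up, the work surface at z = 0. Lengths are in m, angles in rad, forces in N, time in s.
With the tool pointing down it reaches from about 0.4 to 0.75 m from the base axis. Payload 19.5 kg.
Tool frame: the origin (TCP) lies between the finger pads; the fingertips stand 8 mm ahead of it and the grasp point (between the pads) lies 11 mm behind it (tip_extent is the z of the fingertips in the tool frame, in m); z points along the fingers, x is the direction in which the jaws open and shut, and the axes are right-handed (so a half turn about z gives the same grasp; the last joint's range is limited). The gripper opens to 85 mm and grips with 20 to 120 N. Pads are 22 mm wide; open, the fingers measure 114 mm over their backs; the gripper's body (76 mm by 85 mm) begins 54 mm behind the grasp point. The pads swing forward as they close: fully open they stand 13 mm farther back than shut.
Start: joints at [-1.162, 0.707, -0.028, 1.485, 0.022, 0.951, -0.075], TCP at [0.251, 0.518, 0.239] pointing down, gripper open.
Joint ranges: [-2.71, 2.71], [-0.32, 2.16], [-1.57, 1.52], [0, 2.45], [-1.46, 4.6], [0, 2.02], [-2.83, 2.83]. Speed limits (rad/s): [1.89, 1.89, 2.57, 2.57, 3.01, 3.01, 3.01].

INTERFACE

Orientations are given as a unit quaternion [w, x, y, z].
In Python, from cell import state, camera, camera_info, job_done, search_frame, masks_of, spot_point, tip_extent gives the robot as it stands. The module is installed in compiled form; this text tells all that it offers.
- The arm moves only by the shell command python3 -m jog 'ROWS' [OPENING] [FORCE]. ROWS is JSON, a list of rows, each a list of 4 numbers: the shift along the tool's x, y, z in cm, then the turn about the tool's z in rad. In form: [[x, y, z, roll], ...]. A call has 1 to 10 rows; each row is the pose to reach, as a shift and turn from the pose measured when the call began, along the tool's axes at that moment; what a row does not reach only later rows make up. A row lasts 1/10 s, in which the tool goes at most 50 mm and 8.59 degrees, less where a joint would pass 70% of its speed; a pose out of reach is approached as far as the arm can. A call with a gripper value outside its range is refused whole. OPENING is the gripper command: -1 is fully open, 1 is shut, values between are in proportion, set as the call begins (- or left out, the last holds). The fingers move at their own pace and stop on an object; FORCE is the grip in N (left out, the last holds). Time passes only in rows, so rows that repeat a pose let the fingers close. It gives the time, the measured TCP pose, the force and the opening at its end, in the units of the state.
- state(): the state, without advancing time (a new reading comes with each control period).
- camera(name): name is "scene" or "top" or "wrist"; returns the picture (384x512x3 uint8, blue, green, red); there is no depth.
- camera_info(name): a dict with "K" (3x3 intrinsics, pixels), "rvec" (rotation vector, rad) and "tvec" (3), from world to camera coordinates, as OpenCV has them. Camera axes: x right, y down, z forward; pixel columns grow to the right and rows downward; lengths in m; the calibration is good to about 2 mm. A picture is of the moment at which its call begins: read the wrist's pose just before it. camera_info takes no time and is no camera call; for the wrist camera it gives the pose at the moment of the call.
- job_done(): hands the job in, once; it reports no verdict.
Trained networks look in the newest picture that a camera, given by its name, has taken for a name from the list of things; names that differ only in an ending like _2 or _b are one class to them, and where a whole thing is asked for, a point or a joint stands for the part that bears it (a point fixed in the world has none). Each returns a list of dicts, best first, with "score" (0 to 1); they miss things now and then, are a little off and sometimes report something else, mostly with a low value. They report only what shows in the picture. A call takes as long as a camera call. They do not tell look-alikes from the thing itself.
- search_frame(thing, camera): "location" ([column, row] in pixels, amid what is visible of it).
- masks_of(thing, camera): "mask" (384x512 bool, what is visible of it) and "location" ([column, row] in pixels, amid what is visible of it).
- spot_point(thing, camera): "location" ([column, row] in pixels: a listed point, or the origin of a listed thing).
The state is a dict: "time": time; "joint_positions": joint angles; "joint_velocities": joint speeds; "joint_torque": joint torques, N m; "position": TCP position; "orientation": TCP orientation; "ft_force": force on the tool from outside, world axes, zero at the start; "moment": the same for the moment, N m; "gripper_width": finger opening in m.
Only numpy, scipy, OpenCV 4.12 (cv2) and the standard library are available. Lean on these libraries where they do the work, as an engineer would, in place of code of your own. Each camera call takes 0.05 s, during which the arm holds its last target. There are 200 camera calls.

TASK

Put the clean instruments away: roll the UV cabinet's cover fully open, set every small steel cassette and lidded pot that is on the worktop inside, each lying flat and right way up on the cabinet's floor, none stacked, and roll the cover fully shut. With the cover shut, and not before, take the stylus from its block, press the recessed timer button all the way down with its nib, and stand the stylus back in its block. Leave everything else on the worktop where it is.

Things in the scene. Friction and masses are not known exactly. Their poses are not given: they have to be found in the camera images.
- uvbox: UV storage cabinet, fixed: cream roll-top box 356 deep (its x) x 444 wide (its y) x 208 mm high, front facing its -x, half-round end walls 8 mm thick; along its right (-y) end a low control box 84 mm wide, 65 mm high. Origin at the centre of the underside of the 444 mm box (control box not counted), z up. Front sill 14 mm thick at x = -162, its top 44 mm high.
- floor_mid (a point): Point on the cabinet's flat inner floor (20 mm above the table), 85 mm in front of the cabinet's origin, half-way along its width; axes as the cabinet's. From this point the clear floor runs 70 mm forward to the sill, 240 mm back and 213 mm to either end. With the cover open, all from the sill to 70 mm behind this point is open from above; further back is roofed.
- cover (a joint): The cabinet's slatted roll cover, turning about a level axis along the cabinet's y: 0 = fully shut (front edge down on the sill), 1.45 rad = fully open, rolled back over the top. Growing value lifts the handle in an arc up and to the rear. It stays where it is left (stiff: about 2 to 4 N at the handle).
- cover_handle (a point): Centre of the cover's pull: a black round bar 14 mm thick and 56 mm long along the cabinet's y, carried on two brackets 28 mm apart (so its flat ends stand free), 31 mm clear of the slats measured centre to slats. It can be pinched over its two ends. It travels on an arc of 190 mm radius about point cover_axis; shut it lies 186 mm in front of and 40 mm above the axis.
- cover_axis (a point): Point on the cover's turning axis at the middle of the cabinet, 30 mm above the table. Its y axis is the turning axis.
- recess (a point): Centre of the mouth of the round recess, 11 mm diameter, in the flat top of the control box, 65 mm above the table, near its front end, in a white bezel. The timer button lies in it, its face 7 mm below the mouth.
- timer (a joint): Travel of the recessed timer button (white, 9.4 mm diameter), m: 0 = up, 0.004 = fully down (straight down). A spring pushes it back; fully down takes about 3.6 N.
- stand: Stylus block, fixed: plain aluminium block 56 x 56 mm, 42 mm high, with one upright hole of 10 mm diameter (mouth flared to 14), 40 mm deep, in the middle of its top. Origin at the centre of its underside, z up.
- stand_hole (a point): Centre of the mouth of the block's hole, 42 mm above the table.
- stylus: Steel stylus, 45 g, standing nib down in the block. Origin at the very tip of its nib; its z runs up along it. Nib 5 mm diameter, 36 mm long; collar 18 mm diameter, 6 mm high, from 36 to 42 mm above the tip, which rests on the top of the block (nib tip then 6 mm above the table); round handle 12 mm diameter from 42 to 122 mm.
- stylus_mid (a point): Middle of the stylus' handle, 82 mm above the tip; z runs up along the stylus.
- cassette1_mid (a point): Small stainless-steel instrument cassette, one of up to three alike: closed flat box 90 long (its x) x 36 wide (its y) x 24 high mm, slots on its lid, about 130 g. The point is its centre, 12 mm above its underside; z is up out of the lid. None if absent in this start.
- cassette2_mid (a point): Small stainless-steel instrument cassette, one of up to three alike: closed flat box 90 long (its x) x 36 wide (its y) x 24 high mm, slots on its lid, about 130 g. The point is its centre, 12 mm above its underside; z is up out of the lid. None if absent in this start.
- cassette3_mid (a point): Small stainless-steel instrument cassette, one of up to three alike: closed flat box 90 long (its x) x 36 wide (its y) x 24 high mm, slots on its lid, about 130 g. The point is its centre, 12 mm above its underside; z is up out of the lid. None if absent in this start.
- pot1_mid (a point): Small lidded stainless-steel pot, one of up to two alike: round, 40 mm diameter (lid rim 43), 36 mm high without the 8 mm knob (10 mm diameter) on its lid, about 120 g. The point is on its axis, 18 mm above its underside; z is up. None if absent in this start.
- pot2_mid (a point): Small lidded stainless-steel pot, one of up to two alike: round, 40 mm diameter (lid rim 43), 36 mm high without the 8 mm knob (10 mm diameter) on its lid, about 120 g. The point is on its axis, 18 mm above its underside; z is up. None if absent in this start.
- traylid: Bystander, to be left where it is: flat steel tray lid 120 x 190 mm, 11 high with a 34 mm knob to 21 mm, behind the instruments. Origin at the centre of its underside.
- cup1: Bystander, to be left where it is: white plastic cup, 48 mm rim diameter, 60 high, between the control box and the tray lid. Origin at the centre of its underside.
- cup2: Bystander, to be left where it is: white plastic cup like the other, 48 mm rim diameter, 60 high, in front of the cabinet's left end. Origin at the centre of its underside.
- tweezers: Bystander, to be left where it is: steel tweezers lying flat, 135 mm long, 6 high, near the robot. Origin at the centre of its underside.
- handset: Bystander, to be left where it is: grey handset 45 x 120 x 18 mm, in front of the cabinet. Origin at the centre of its underside.
There are look-alikes about, which are no part of the job. Leave any green or purple look-alike of the part that bears cassette2_mid alone.

How it is judged:
On the way, in this order (a step that is already met when the one before it is completed fails the run):
1. the cover is rolled fully open (1.3 rad or more) (value of joint cover above 1.3 rad), for 0.2 s.
2. every cassette and pot present lies flat on the cabinet's floor (x of cassette1_mid in the frame of uvbox between -0.15 and 0.15 m and y of cassette1_mid in the frame of uvbox between -0.205 and 0.205 m and z of cassette1_mid in the frame of uvbox between 0.026 and 0.038 m and angle between each of cassette1_mid, cassette2_mid, cassette3_mid, pot1_mid, pot2_mid's own z axis and vertical below 0.15 rad and x of cassette2_mid in the frame of uvbox between -0.15 and 0.15 m and y of cassette2_mid in the frame of uvbox between -0.205 and 0.205 m and z of cassette2_mid in the frame of uvbox between 0.026 and 0.038 m and x of cassette3_mid in the frame of uvbox between -0.15 and 0.15 m and y of cassette3_mid in the frame of uvbox between -0.205 and 0.205 m and z of cassette3_mid in the frame of uvbox between 0.026 and 0.038 m and x of pot1_mid in the frame of uvbox between -0.15 and 0.15 m and y of pot1_mid in the frame of uvbox between -0.205 and 0.205 m and z of pot1_mid in the frame of uvbox between 0.032 and 0.044 m and x of pot2_mid in the frame of uvbox between -0.15 and 0.15 m and y of pot2_mid in the frame of uvbox between -0.205 and 0.205 m and z of pot2_mid in the frame of uvbox between 0.032 and 0.044 m), for 0.2 s.
3. the cover is rolled fully shut (0.05 rad or less) (value of joint cover below 0.05 rad), for 0.2 s.
4. the timer button is pressed down (3 mm or more) by the stylus, cover shut (value of joint timer above 0.003 m and contact force between stylus and uvbox above 0.5 N and value of joint cover below 0.05 rad), for 0.1 s.
At the end, for the whole second after the job is handed in: Cover shut (within 0.05 rad), every cassette and pot present flat (within 0.15 rad) on the cabinet's floor (height within 6 mm), button back up, stylus standing upright and still in its block, nib down in the hole with the collar within 4 mm of the block's top; nothing held (all of step 2 and value of joint cover below 0.05 rad and value of joint timer below 0.001 m and horizontal distance between stylus_mid and stand_hole below 0.012 m and z of stylus in the frame of stand below 0.01 m and angle between stylus's own z axis and vertical below 0.15 rad and linear speed of stylus below 0.02 m/s); the robot touches nothing.
It fails at once if the timer button is pressed while the cover is not shut (value of joint timer above 0.002 m and value of joint cover above 0.08 rad).
It fails at once if a bystander is moved more than 3 cm (distance of any of traylid, cup1, cup2, tweezers, handset from where it was at the start of the episode above 0.03 m).
Of cassette1, cassette2, cassette3, pot1, pot2 only 2 to 4 are there at a start; the rules pass over those that are not, and their reading is None.
At some moment in a run one of cassette1, cassette2, cassette3, pot1, pot2 may be knocked a few centimetres aside while the robot is not near it.
It also fails if it takes over 210 s, if anything falls off the work surface, if the arm or the gripper's body presses on something with over 40 N, if the wrist force passes 120 N, or if a joint passes its speed limit or range.

## Working session

There is one attempt and no reset: what is moved stays moved. The work goes in short steps, Python scripts to look and compute and a shell command to move; the robot and the scene stay as the last step left them, time stands still between calls to the robot, and variables do not carry over. Pictures are saved under pics/ and viewed, about 12 in all and at most 16, crops included, and the job is handed in when it is done.

```bash
mkdir -p pics; cat > h.py <<'E'
import numpy as np, cv2
from cell import *
from scipy.spatial.transform import Rotation as R
def cam(n):
    i=camera_info(n); K=np.array(i["K"],float); r=cv2.Rodrigues(np.array(i["rvec"],float))[0]; t=np.array(i["tvec"],float).ravel()
    return K,r,t
def ray(n,px,z,c=None):
    K,r,t=c or cam(n); d=r.T@np.linalg.inv(K)@np.array([px[0],px[1],1.]); o=-r.T@t
    return o+d*(z-o[2])/d[2]
def proj(n,p,c=None):
    K,r,t=c or cam(n); q=K@(r@np.array(p)+t); return q[:2]/q[2]
def pose():
    s=state(); q=s["orientation"]; return np.array(s["position"]),R.from_quat([q[1],q[2],q[3],q[0]]).as_matrix(),s
def togo(target):
    p,M,s=pose(); return M.T@(np.array(target)-p)*100
E
python3 - <<'E'
from h import *
a=camera("scene");cv2.imwrite("pics/s1.png",a)
b=camera("top");cv2.imwrite("pics/t1.png",b)
p,M,s=pose();print(p,M,s["gripper_width"],s["time"],tip_extent)
for n in("scene","top"):
    K,r,t=cam(n);print(n,-r.T@t,K[0,0])
Z=dict(uvbox=0,cassette1_mid=.012,pot1_mid=.018,stand_hole=.042,recess=.065,cover_handle=.07,stylus_mid=.088,cup1=0,cup2=0,traylid=0,tweezers=0,handset=0,floor_mid=.02,cover_axis=.03)
for n in("top","scene"):
  for k,z in Z.items():
    print(n,k,[(np.round(d["location"]).astype(int).tolist(),round(d["score"],2),np.round(ray(n,d["location"],z)[:2],3).tolist()) for d in spot_point(k,n)[:6]])
E
```

```text
[0.25042283 0.51735717 0.23889553] [[ 4.35703017e-01  9.00090395e-01 -4.01674632e-04]
 [ 9.00089976e-01 -4.35703202e-01 -8.68927962e-04]
 [-9.57124636e-04  1.70512239e-05 -9.99999542e-01]] 0.08523254415559983 0.1 0.008
scene [ 1.43046    -0.45341385  0.96390135] 492.6199306664913
top [ 0.27530533 -0.05118328  1.05557831] 380.59687847195966
top uvbox []
top cassette1_mid [([340, 241], 0.55, [0.312, -0.249])]
top pot1_mid [([265, 201], 0.69, [0.418, -0.043]), ([342, 156], 0.65, [0.548, -0.258]), ([110, 231], 0.32, [0.332, 0.381])]
top stand_hole []
top recess [([263, 156], 0.78, [0.533, -0.039]), ([156, 196], 0.22, [0.425, 0.243])]
top cover_handle [([156, 193], 0.87, [0.431, 0.242]), ([404, 161], 0.64, [0.522, -0.41])]
top stylus_mid [([263, 199], 0.43, [0.414, -0.04])]
top cup1 [([112, 228], 0.83, [0.341, 0.381]), ([322, 117], 0.67, [0.667, -0.208])]
top cup2 [([112, 228], 0.83, [0.341, 0.381]), ([322, 117], 0.67, [0.667, -0.208])]
top traylid [([376, 107], 0.94, [0.698, -0.363])]
top tweezers [([344, 238], 0.7, [0.32, -0.26])]
top handset [([158, 238], 0.73, [0.316, 0.252]), ([376, 
[... 184 characters left out ...]
], 0.82, [0.405, -0.032])]
scene recess [([281, 228], 0.73, [0.551, -0.038]), ([264, 207], 0.72, [0.454, -0.048]), ([263, 196], 0.46, [0.408, -0.03])]
scene cover_handle []
scene stylus_mid [([262, 197], 0.58, [0.437, -0.045])]
scene cup1 [([234, 296], 0.75, [0.671, -0.216]), ([369, 171], 0.54, [0.341, 0.375])]
scene cup2 [([234, 296], 0.75, [0.671, -0.216]), ([369, 171], 0.54, [0.341, 0.375])]
scene traylid [([176, 319], 0.63, [0.687, -0.367])]
scene tweezers [([280, 225], 0.7, [0.477, -0.006]), ([182, 218], 0.65, [0.341, -0.262])]
scene handset [([330, 173], 0.86, [0.307, 0.249])]
scene floor_mid [([261, 206], 0.43, [0.398, -0.035]), ([235, 297], 0.21, [0.691, -0.221])]
scene cover_axis []
```

```bash
python3 -c "
import cv2,numpy as np
t=cv2.imread('pics/t1.png')[60:300]; cv2.imwrite('pics/t1c.png',cv2.resize(t[:, :],(800,375),interpolation=cv2.INTER_CUBIC))
t=cv2.imread('pics/s1.png'); cv2.imwrite('pics/s1c.png',cv2.resize(t,(800,600),interpolation=cv2.INTER_CUBIC))
"
```

```text
(no output)
```

View pics/t1c.png

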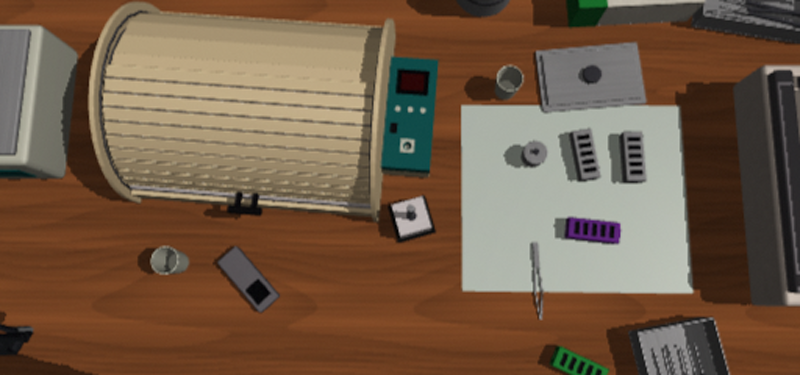

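View pics/s1c.png

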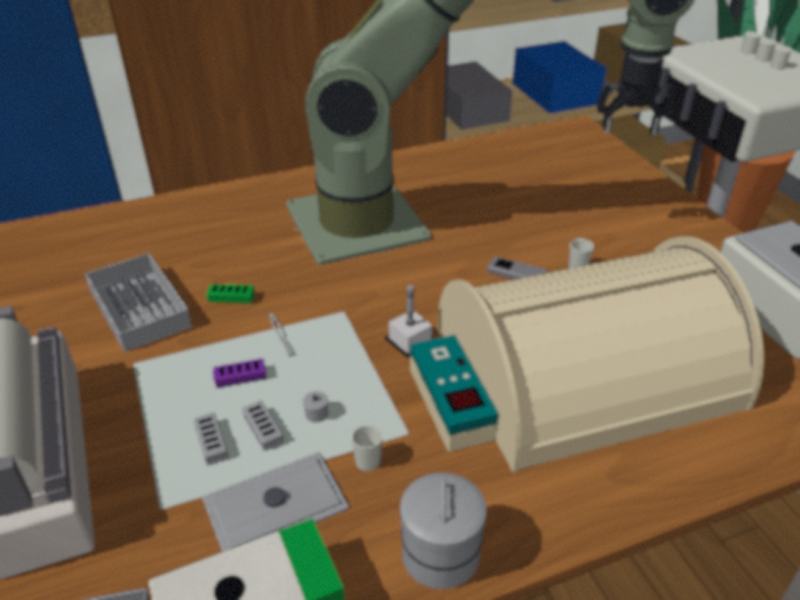

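Top view: the wanted items are the two grey cassettes at about px (374,159) and (405,160) and the pot at (342,157). The look-alikes are the purple cassette at (379,207) and the green one at (371,290). The handle is at (157,190), the bezel at (260,153) and the stylus at (263,197). The grey ones and the pot fit the description. Next I refine the cabinet pose.

```bash
python3 - <<'E'
from h import *
t=cv2.imread("pics/t1.png");c=cam("top")
hsv=cv2.cvtColor(t,cv2.COLOR_BGR2HSV)
m=cv2.inRange(hsv,(80,100,50),(100,255,255)).astype(np.uint8); m[:,:235]=0;m[:,300:]=0
n,l,st,ce=cv2.connectedComponentsWithStats(m);i=1+st[1:,4].argmax()
pts=cv2.findContours((l==i).astype(np.uint8),cv2.RETR_EXTERNAL,cv2.CHAIN_APPROX_NONE)[0][0][:,0]
w=np.array([ray("top",p,.065,c)[:2] for p in pts],np.float32);print("ctrl",cv2.minAreaRect(w))
for k in("cassette1_mid","pot1_mid","cover_handle","stand"):
  for d in masks_of(k,"top")[:6]:
    mm=d["mask"].astype(np.uint8); cs=cv2.findContours(mm,cv2.RETR_EXTERNAL,cv2.CHAIN_APPROX_NONE)[0]
    if not cs: continue
    p=max(cs,key=len)[:,0]; z={'c':.024,'p':.036,'s':.042}[k[0]]
    if k=="cover_handle": z=.07
    w=np.array([ray("top",q,z,c)[:2] for q in p],np.float32)
    print(k,round(d["score"],2),np.round(d["location"]),cv2.minAreaRect(w),np.mean(t[d["mask"]],0).round())
def crop(x0,y0,x1,y1,f=7): return cv2.resize(t[y0:y1,x0:x1],None,fx=f,fy=f,interpolation=cv2.INTER_CUBIC)
cv2.imwrite("pics/c1.png",np.hstack([crop(235,90,285,170),crop(355,130,420,210)][:2]))
E
```

```text
ctrl ((0.6016595959663391, -0.03525826334953308), (0.0818532407283783, 0.1987716108560562), 85.77619171142578)
pot1_mid 0.51 [342. 158.] ((0.5342376828193665, -0.2531103491783142), (0.04091561213135719, 0.04556884989142418), 88.73202514648438) [101. 102. 103.]
cover_handle 0.27 [163. 133.] ((0.6034185886383057, 0.23018759489059448), (0.6124526262283325, 0.36931443214416504), 85.9832534790039) [104. 131. 142.]
stand 0.83 [266. 203.] ((0.41742369532585144, -0.03845605254173279), (0.06751912087202072, 0.06715118139982224), 17.245820999145508) [120. 122. 129.]
```

View pics/c1.png

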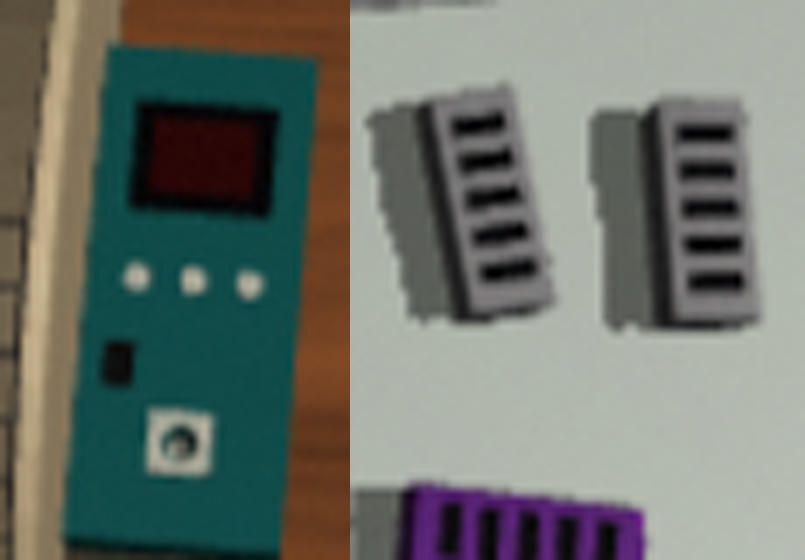

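```bash
python3 -m jog '[[-4.2,7.1,-1,-0.1],[-8.5,14.2,-1,-0.2],[-12.7,21,-1,-0.3],[-16.9,28.5,-1,-0.377],[-16.9,28.5,-1,-0.377],[-16.9,28.5,-1,-0.377],[-16.9,28.5,-1,-0.377],[-16.9,28.5,-1,-0.377],[-16.9,28.5,-1,-0.377],[-16.9,28.5,-1,-0.377]]' -1 30
python3 - <<'E'
from h import *
c=cam("top")
for n,px,z in(("bezel",(260.6,153),.065),("A",(375.2,158.9),.024),("B",(406.1,160.1),.024)): print(n,ray("top",px,z,c))
p,M,s=pose();print(p,M[:,0],np.degrees(np.arctan2(M[1,0],M[0,0])))
c=cam("wrist");a=camera("wrist");cv2.imwrite("pics/w1.png",a)
for k in("cover_handle","uvbox","cover_axis"): print(k,[(d["location"],round(d["score"],2),ray("wrist",d["location"],.07,c).round(4)) for d in spot_point(k,"wrist")[:3]])
print(proj("wrist",[.433,.242,.07],c),proj("wrist",p,c))
E
```

```text
time: 2.7
position: [0.4329, 0.2421, 0.2493]
orientation: [-0.0, 0.732, 0.681, 0.0]
ft_force: [0.1, 0.7, 0.5]
gripper_width: 0.0852
bezel [ 0.54230495 -0.03192204  0.065     ]
A [ 0.53784047 -0.34806576  0.024     ]
B [ 0.53482158 -0.43240655  0.024     ]
[0.43291104 0.24210072 0.24931972] [7.25278376e-02 9.97366324e-01 3.59709756e-04] 85.84080886436918
cover_handle [([251.7, 163.3], 0.78, array([0.4323, 0.2403, 0.07  ]))]
uvbox []
cover_axis []
[253.45895996 163.82550305] [254.17192741 261.71980962]
```

View pics/w1.png

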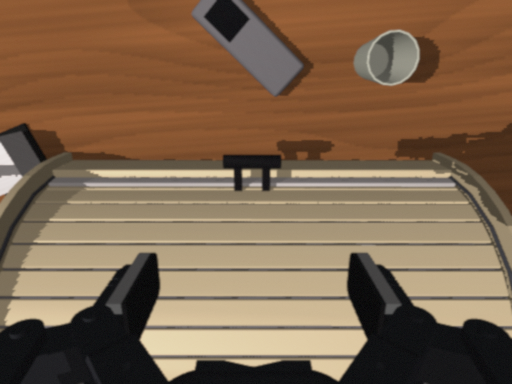

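Wrist view: the bar is at px (252,161), level, so the yaw is right. I go down and pinch its ends.

```bash
python3 -m jog '[[-0.1,-0.1,4,0],[-0.16,-0.19,8,0],[-0.16,-0.19,12,0],[-0.16,-0.19,14,0],[-0.16,-0.19,16,0],[-0.16,-0.19,18,0],[-0.16,-0.19,18.9,0],[-0.16,-0.19,18.9,0],[-0.16,-0.19,18.9,0],[-0.16,-0.19,18.9,0]]'
python3 -m jog '[[0,0,0,0],[0,0,0,0],[0,0,0,0],[0,0,0,0],[0,0,0,0],[0,0,0,0],[0,0,0,0],[0,0,0,0],[0,0,0,0]]' 1 30
```

```text
time: 3.9
position: [0.4314, 0.2407, 0.0612]
orientation: [0.0, 0.732, 0.681, 0.001]
ft_force: [-0.5, 0.5, 0.8]
gripper_width: 0.0853
time: 4.8
position: [0.4314, 0.2408, 0.0612]
orientation: [0.0, 0.732, 0.681, 0.001]
ft_force: [0.7, 3.8, 0.5]
gripper_width: 0.0552
```

```bash
python3 -m jog '[[0,0.3,-1.3,0],[0,0.75,-2.5,0],[0,1.4,-4.05,0],[0,2.15,-5.5,0],[0,3.05,-6.95,0],[0,4.05,-8.2,0],[0,5.2,-9.45,0],[0,6.4,-10.55,0],[0,6.4,-10.55,0],[0,6.4,-10.55,0]]'
```

```text
time: 5.8
position: [0.4948, 0.2361, 0.1666]
orientation: [-0.0, 0.732, 0.681, 0.001]
ft_force: [0.7, 3.3, 1.8]
gripper_width: 0.055
```

```bash
python3 -m jog '[[0,1.3,-1.0,0],[0,2.7,-1.9,0],[0,4.2,-2.65,0],[0,5.7,-3.3,0],[0,7.3,-3.8,0],[0,8.9,-4.15,0],[0,10.5,-4.4,0],[0,12.2,-4.45,0],[0,13.85,-4.35,0],[0,14.2,-4.3,0]]'
python3 -m jog '[[0,0.3,0,0],[0,0.3,0,0],[0,0.3,0,0]]'
python3 -m jog '[[0,0,0,0],[0,0,0,0],[0,0,-2,0],[0,0,-4,0],[0,0,-8,0],[0,0,-8,0],[0,0,-8,0]]' -1
python3 - <<'E'
from h import *
cv2.imwrite("pics/t2.png",cv2.resize(camera("top")[60:270,:],None,fx=1.5,fy=1.5,interpolation=cv2.INTER_CUBIC))
E
```

```text
time: 6.8
position: [0.6372, 0.2257, 0.2092]
orientation: [0.0, 0.732, 0.681, 0.001]
ft_force: [-1.5, 1.9, 9.6]
gripper_width: 0.055
time: 7.1
position: [0.6395, 0.2255, 0.2088]
orientation: [-0.0, 0.732, 0.681, 0.0]
ft_force: [-2.1, 0.7, 7.8]
gripper_width: 0.0551
time: 7.8
position: [0.6395, 0.2255, 0.2888]
orientation: [0.0, 0.732, 0.681, 0.0]
ft_force: [0.6, 0.0, -0.9]
gripper_width: 0.0852
```

View pics/t2.png

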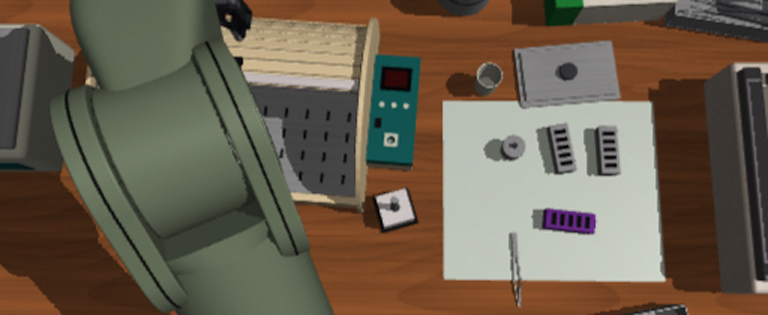

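Cover open. Next I go over the instruments.

```bash
python3 -m jog '[[-4.5,-0.2,0,0],[-9,-0.5,0,0],[-13.5,-0.7,0,0],[-18,-0.9,0,0],[-22.5,-1.2,0,0],[-27,-1.4,0,0],[-31.5,-1.7,0,0],[-36,-1.9,0,0],[-40.5,-2.1,0,0],[-45,-2.4,0,0]]'
python3 -m jog '[[-4.5,-0.2,0,-0.1],[-9,-0.5,1.5,-0.2],[-10.8,-0.6,1.5,-0.25],[-10.8,-0.6,1.5,-0.25],[-10.8,-0.6,1.5,-0.25],[-10.8,-0.6,1.5,-0.25]]' -0.4
cat > look.py <<'E'
from h import *
import sys
p,M,s=pose();print(p,"yaw",np.degrees(np.arctan2(M[1,0],M[0,0])),s["gripper_width"])
c=cam("wrist");a=camera("wrist");cv2.imwrite("pics/%s.png"%sys.argv[1],a)
for k,z in(("cassette1_mid",.024),("pot1_mid",.018)):
  for d in spot_point(k,"wrist")[:5]: print(k,d["location"],round(d["score"],2),ray("wrist",d["location"],.012 if k[0]=="c" else .018,c).round(4))
  for d in masks_of(k,"wrist")[:5]:
    q=max(cv2.findContours(d["mask"].astype(np.uint8),cv2.RETR_EXTERNAL,cv2.CHAIN_APPROX_NONE)[0],key=len)[:,0]
    w=np.array([ray("wrist",x,z,c)[:2] for x in q],np.float32); print(" mask",round(d["score"],2),np.round(d["location"]),cv2.minAreaRect(w),np.mean(a[d["mask"]],0).round())
E
python3 look.py w2
```

```text
time: 8.85
position: [0.5817, -0.2234, 0.2871]
orientation: [-0.001, 0.732, 0.681, -0.001]
ft_force: [1.0, -0.7, 0.1]
gripper_width: 0.0855
time: 9.45
position: [0.5681, -0.3294, 0.272]
orientation: [-0.001, 0.641, 0.767, -0.001]
ft_force: [-0.5, -0.7, -0.2]
gripper_width: 0.0598
[ 0.56811971 -0.32940041  0.27197446] yaw 100.19747122604949 0.05983932975721522
cassette1_mid [315.5, 140.6] 0.74 [ 0.5468 -0.2572  0.012 ]
pot1_mid [314.4, 140.8] 0.73 [ 0.5463 -0.2597  0.018 ]
 mask 0.88 [315. 140.] ((0.5433365702629089, -0.25598692893981934), (0.04779326543211937, 0.04324990510940552), 56.39012908935547) [117. 117. 119.]
```

View pics/w2.png

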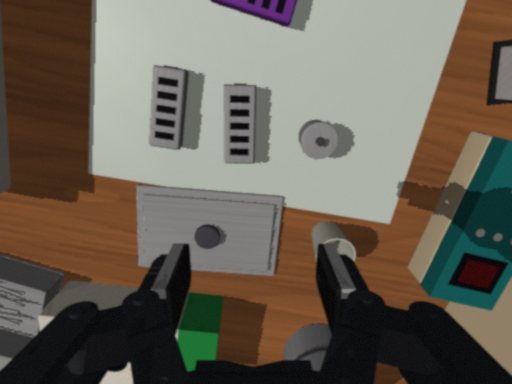

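Wrist view: cassette B at (169,108), cassette A at (239,124) and aligned with the jaws, pot at (319,139), purple look-alike at the top edge.

```bash
python3 - <<'E'
from h import *
c=cam("wrist")
A=ray("wrist",(239.3,124.5),.024,c);print("A",A,ray("wrist",(239.3,163),.024,c)-ray("wrist",(239.3,86),.024,c))
print("B",ray("wrist",(169,108),.024,c)); print("pot",ray("wrist",(318,137),.036,c), ray("wrist",(319.5,140.5),.044,c))
print(togo([A[0],A[1],.012]))
E
```

```text
A [ 0.54227446 -0.35137832  0.024     ] [0.08676479 0.01436829 0.        ]
B [ 0.53803648 -0.43270917  0.024     ]
pot [ 0.53867276 -0.26157803  0.036     ] [ 0.54104624 -0.2608203   0.044     ]
[-1.64294706 -2.8393717  26.03680974]
```

```bash
python3 -m jog '[[-1.5,-3,3,0],[-1.5,-3,8,0],[-1.5,-3,13,0],[-1.5,-3,18,0],[-1.5,-3,21,0],[-1.5,-3,23,0],[-1.5,-3,25,0],[-1.5,-3,26.2,0],[-1.5,-3,26.2,0],[-1.5,-3,26.2,0]]'
python3 -m jog '[[0,0,0,0],[0,0,0,0],[0,0,0,0],[0,0,0,0],[0,0,0,0],[0,0,0,0]]' 1 40
python3 -m jog '[[0,0,-3,0],[0,0,-8,0],[0,0,-13,0],[0,0,-13,0],[0,0,-13,0]]'
```

```text
time: 10.7
position: [0.5408, -0.3503, 0.0111]
orientation: [-0.001, 0.642, 0.767, -0.001]
ft_force: [0.2, -0.5, 0.2]
gripper_width: 0.0596
time: 11.3
position: [0.5414, -0.3507, 0.0125]
orientation: [0.0, 0.642, 0.767, -0.001]
ft_force: [-0.4, -0.1, 8.8]
gripper_width: 0.0351
time: 11.8
position: [0.5416, -0.3508, 0.1438]
orientation: [0.001, 0.642, 0.767, -0.001]
ft_force: [0.0, -0.3, -2.5]
gripper_width: 0.0351
```

```bash
python3 -m jog '[[0,0,-4.5,0],[0,0,-9,0],[0,0,-13.6,0],[4.43,0.77,-13.6,0],[8.86,1.54,-13.6,0],[13.3,2.3,-13.6,0.05],[17.7,3.1,-13.6,0.1],[22.1,3.8,-13.6,0.15],[26.6,4.6,-13.6,0.2],[31,5.4,-13.6,0.25]]'
python3 - <<'E'
from h import *
O=np.array([.618,.2275]);xd=np.array([.9973,-.0736]);yd=np.array([.0736,.9973])
for y in(.06,-.03,-.12):
  t=O-.085*xd+y*yd; print(y,t,togo([*t,.28]))
p,M,s=pose();print(p,np.degrees(np.arctan2(M[1,0],M[0,0])))
E
```

```text
time: 12.8
position: [0.5392, -0.0341, 0.278]
orientation: [0.001, 0.733, 0.68, -0.001]
ft_force: [0.9, 0.9, -1.2]
gripper_width: 0.0354
0.06 [0.5376455 0.293594 ] [32.66122205 -2.60675782 -0.28719086]
-0.03 [0.5310215 0.203837 ] [23.66115062 -2.59657873 -0.26321182]
-0.12 [0.5243975 0.11408  ] [14.6610792  -2.58639963 -0.23923277]
[ 0.53923254 -0.03405942  0.27799295] 85.71449578222565
```

```bash
python3 -m jog '[[4.5,-0.4,0,0],[9,-0.7,0,0],[13.5,-1.1,0,0],[18,-1.4,0,0],[22.5,-1.8,0,0],[27,-2.2,0,0],[31,-2.5,0,0],[32.7,-2.6,0,0],[32.7,-2.6,0,0],[32.7,-2.6,0,0]]'
python3 - <<'E'
from h import *
p,M,s=pose();c=cam("wrist");a=camera("wrist");
O=np.array([.618,.2275]);xd=np.array([.9973,-.0736]);yd=np.array([.0736,.9973])
for bx,by,bz in((-.162,-.222,.044),(-.162,.222,.044),(-.155,-.1,.02),(-.155,.1,.02),(-.085,-.12,.02),(-.085,-.03,.02),(-.186,0,.03)):
  q=proj("wrist",[*(O+bx*xd+by*yd),bz],c); cv2.circle(a,tuple(int(v) for v in q),3,(0,0,255),-1)
cv2.imwrite("pics/w3.png",a);print(p)
E
```

```text
time: 13.8
position: [0.5376, 0.2935, 0.2761]
orientation: [0.001, 0.733, 0.68, -0.002]
ft_force: [-0.4, -0.0, -1.3]
gripper_width: 0.0352
[0.53759545 0.29345111 0.27606658]
```

View pics/w3.png

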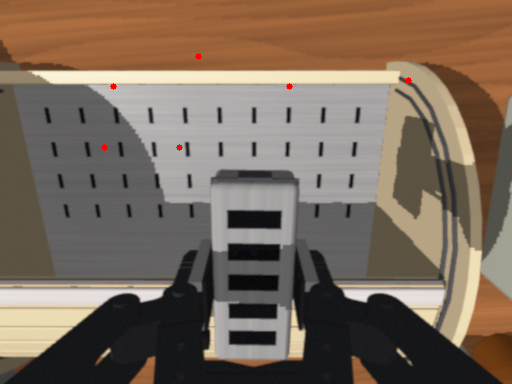

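Model and picture agree: sill inner edge at row 85, and the cassette hangs level over the floor. I lower and release.

```bash
python3 -m jog '[[0,0,5,0],[0,0,10,0],[0,0,15,0],[0,0,19,0],[0,0,22,0],[0,0,23.3,0],[0,0,24.1,0],[0,0,24.1,0],[0,0,24.1,0]]'
python3 -m jog '[[0,0,0,0],[0,0,0,0],[0,0,0,0],[0,0,-1,0],[0,0,-3,0],[0,0,-7,0],[0,0,-12,0],[0,0,-17,0],[0,0,-22,0],[0,0,-25,0]]' -0.4
python3 - <<'E'
from h import *
print(togo([.565,-.41,.28]),togo([.541,-.4328,.28]))
c=cam("top");t=camera("top");cv2.imwrite("pics/t3.png",cv2.resize(t[90:210,330:440],None,fx=4,fy=4))
p,M,s=pose();print(p,s["time"])
E
```

```text
time: 14.75
position: [0.5382, 0.2921, 0.0368]
orientation: [0.001, 0.733, 0.68, -0.001]
ft_force: [0.9, -0.5, -0.6]
gripper_width: 0.0347
time: 15.75
position: [0.5382, 0.2931, 0.2916]
orientation: [0.002, 0.733, 0.68, 0.001]
ft_force: [-0.3, -0.0, -0.3]
gripper_width: 0.0598
[-69.90521259   7.9954343    1.20981246] [-72.36056296   5.77516536   1.20204232]
[0.53902064 0.29364806 0.29492003] 15.8
```

View pics/t3.png

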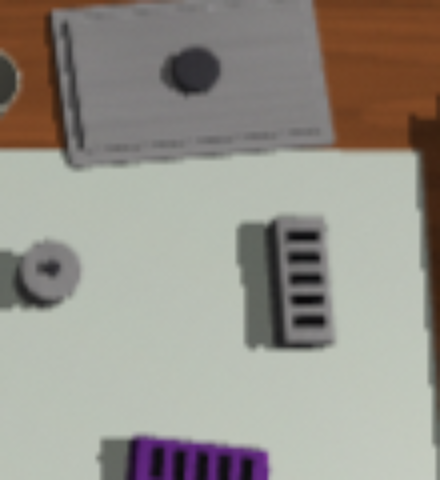

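Cassette B is unmoved, at top px (406,160), yaw about 4.4°.

```bash
python3 -m jog '[[-4.5,0.3,0,0],[-9,0.7,0,0],[-13.5,1,0,0],[-18,1.3,0,0],[-22.5,1.7,0,0],[-27,2,0,0],[-31.5,2.3,0,0],[-36,2.7,0,0],[-40.5,3,0,0],[-45,3.3,0,0]]'
python3 -m jog '[[-4.5,0.3,0,0],[-9,0.7,0,0],[-13.5,1,0,0],[-18,1.3,0,-0.05],[-22.5,1.7,0,-0.1],[-27.4,2,4,-0.148],[-27.4,2,8,-0.148],[-27.4,2,12,-0.148],[-27.4,2,12,-0.148],[-27.4,2,12,-0.148]]'
python3 - <<'E'
from h import *
print(togo([.5365,-.4325,.011])); p,M,s=pose();print(p,np.degrees(np.arctan2(M[1,0],M[0,0])))
E
```

```text
time: 16.8
position: [0.5372, -0.1594, 0.295]
orientation: [0.002, 0.733, 0.68, 0.003]
ft_force: [0.1, 0.5, 0.6]
gripper_width: 0.0599
time: 17.8
position: [0.5378, -0.4339, 0.1764]
orientation: [0.003, 0.681, 0.732, 0.003]
ft_force: [0.4, -0.1, 2.0]
gripper_width: 0.06
[ 0.13888786 -0.26696565 16.54164511]
[ 0.53777457 -0.43385965  0.17643333] 94.13830297981285
```

```bash
python3 -m jog '[[0.1,-0.2,4,0],[0.1,-0.2,8,0],[0.1,-0.2,12,0],[0.1,-0.2,14,0],[0.1,-0.2,16,0],[0.1,-0.2,16.5,0],[0.1,-0.2,16.5,0],[0.1,-0.2,16.5,0]]'
python3 -m jog '[[0,0,0,0],[0,0,0,0],[0,0,0,0],[0,0,0,0],[0,0,0,0],[0,0,0,0]]' 1 40
python3 -m jog '[[0,0,-4,0],[0,0,-9,0],[0,0,-14,0],[0,0,-19,0],[0,0,-24,0],[0,0,-28,0],[0,0,-28,0]]'
python3 - <<'E'
from h import *
print(togo([.531,.2038,.28])); p,M,s=pose();print(p,np.degrees(np.arctan2(M[1,0],M[0,0])))
E
```

```text
time: 18.6
position: [0.538, -0.4334, 0.0132]
orientation: [0.004, 0.681, 0.732, 0.004]
ft_force: [0.3, -0.4, 0.7]
gripper_width: 0.0601
time: 19.2
position: [0.5386, -0.4339, 0.0149]
orientation: [0.005, 0.681, 0.732, 0.004]
ft_force: [-2.0, 0.8, 13.6]
gripper_width: 0.0357
time: 19.9
position: [0.5361, -0.434, 0.3011]
orientation: [0.009, 0.681, 0.732, 0.004]
ft_force: [0.3, -0.4, -1.0]
gripper_width: 0.0352
[63.67053313  3.99712971  1.6890432 ]
[ 0.53611939 -0.43401136  0.30114551] 94.08127684617583
```

```bash
python3 -m jog '[[4.5,0.3,0.5,0],[9,0.6,0.8,0],[13.5,0.9,1,0],[18,1.1,1,0],[22.5,1.4,1,0],[27,1.7,1,0],[31.5,2,1,0],[36,2.3,1,0],[40.5,2.5,1,0.07],[45,2.8,1,0.145]]'
python3 - <<'E'
from h import *
print(togo([.531,.2038,.28])); p,M,s=pose();print(p,M[:,2],np.degrees(np.arctan2(M[1,0],M[0,0])))
E
```

```text
time: 20.9
position: [0.5317, 0.0184, 0.2883]
orientation: [0.009, 0.734, 0.679, 0.005]
ft_force: [0.6, 0.6, 0.3]
gripper_width: 0.0353
[18.48401353 -1.50357373  0.70520017]
[0.53168212 0.01840075 0.28826644] [ 0.01984229 -0.00646767 -0.9997822 ] 85.60437923215991
```

```bash
python3 -m jog '[[4.5,-0.4,0,0],[9,-0.7,0,0],[13.5,-1.1,0,0],[18.4,-1.5,0.7,0],[18.4,-1.5,0.7,0],[18.4,-1.5,0.7,0]]'
python3 - <<'E'
from h import *
print(togo([.531,.2038,.036]))
E
```

```text
time: 21.5
position: [0.5305, 0.2037, 0.2797]
orientation: [0.009, 0.733, 0.68, 0.005]
ft_force: [0.2, -0.2, -1.1]
gripper_width: 0.0351
[ 0.14806475 -0.43021445 24.36858111]
```

```bash
python3 -m jog '[[0,0,4.5,0],[0,-0.1,9,0],[0.1,-0.2,14,0],[0.1,-0.3,18,0],[0.1,-0.4,21,0],[0.1,-0.4,23,0],[0.1,-0.4,24.3,0],[0.1,-0.4,24.3,0],[0.1,-0.4,24.3,0]]'
python3 -m jog '[[0,0,0,0],[0,0,0,0],[0,0,0,0],[0,0,-1,0],[0,0,-3,0],[0,0,-7,0],[0,0,-12,0],[0,0,-17,0],[0,0,-22,0],[0,0,-25.5,0]]' -1
python3 - <<'E'
from h import *
p,M,s=pose();c=cam("wrist");a=camera("wrist");cv2.imwrite("pics/w4.png",a);print(p,M[:,2],s["time"])
t=camera("top");cc=cam("top")
for d in masks_of("pot1_mid","top")[:3]+spot_point("pot1_mid","top")[:4]: print(d["location"],d["score"],ray("top",d["location"],.03,cc))
print(togo([.5365,-.259,.28]))
E
```

```text
time: 22.4
position: [0.5317, 0.2029, 0.0375]
orientation: [0.009, 0.733, 0.68, 0.005]
ft_force: [0.2, 0.1, -1.3]
gripper_width: 0.0352
time: 23.4
position: [0.5264, 0.2047, 0.2967]
orientation: [0.01, 0.733, 0.68, 0.007]
ft_force: [-0.0, -0.4, -0.1]
gripper_width: 0.0853
[0.52637757 0.20474748 0.29669225] [ 0.0229382  -0.00508743 -0.99972394] 23.4
[340.4, 157.4] 0.53 [ 0.54013479 -0.25136089  0.03      ]
[343.2, 157.0] 0.75 [ 0.54130319 -0.25906369  0.03      ]
[-46.14480876   4.46586949   1.64423742]
```

View pics/w4.png

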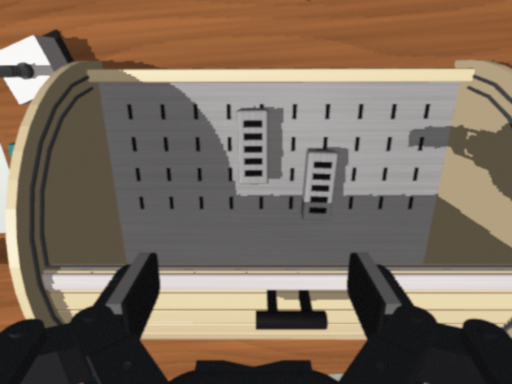

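The wrist view shows both cassettes flat on the floor: B at (252,145), A at (320,183). A has been knocked about 3–4 cm rearward but is still fine. Now the pot.

```bash
python3 -m jog '[[-4.6,0.5,0,0],[-9.2,1,0,0],[-13.8,1.4,0,0],[-18.4,1.9,0,0],[-23,2.4,0,0],[-27.6,2.9,0,0],[-32.2,3.4,0,0],[-36.8,3.8,0,0],[-41.4,5,0,0],[-46.1,7.5,3,0]]' -0.5
python3 -m jog '[[0,0,0,0],[0,0,0,0]]'
python3 look.py w5; python3 -c "
import cv2;a=cv2.imread('pics/w5.png');cv2.imwrite('pics/w5c.png',cv2.resize(a[80:230,180:360],None,fx=4,fy=4,interpolation=cv2.INTER_CUBIC))"
```

```text
time: 24.6
position: [0.5628, -0.2552, 0.2739]
orientation: [0.011, 0.734, 0.679, 0.006]
ft_force: [1.2, 0.4, 1.0]
gripper_width: 0.0638
time: 24.8
position: [0.5622, -0.2555, 0.2725]
orientation: [0.01, 0.734, 0.679, 0.005]
ft_force: [0.2, 0.8, 0.6]
gripper_width: 0.064
[ 0.56222897 -0.25554442  0.27246452] yaw 85.5097000201826 0.06404778756959852
pot1_mid [250.9, 128.6] 0.81 [ 0.5448 -0.2586  0.018 ]
pot1_mid [443.3, 0.0] 0.69 [ 0.4281 -0.0501  0.018 ]
 mask 0.84 [249. 130.] ((0.5439890623092651, -0.25786077976226807), (0.04348124563694, 0.04559331014752388), 85.5271224975586) [116. 117. 118.]
 mask 0.47 [446.  17.] ((0.4504353404045105, -0.0381985604763031), (0.09586426615715027, 0.04268154501914978), 85.4423828125) [127. 129. 135.]
```

View pics/w5c.png

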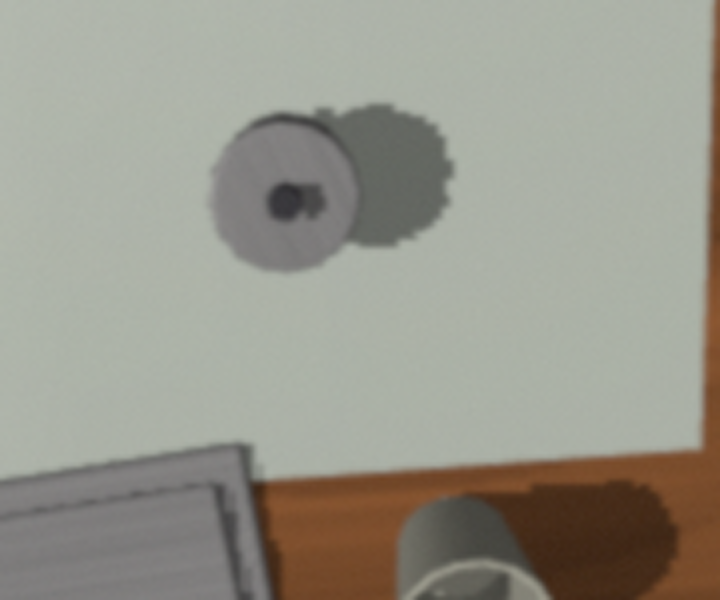

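```bash
python3 - <<'E'
from h import *
c=cam("wrist");q=ray("wrist",(251.7,129.5),.036,c);print(q,togo([.5405,-.2590,.014]),togo([q[0],q[1],.014]))
E
```

```text
[ 0.54449612 -0.25631361  0.036     ] [-0.4885326  -2.85088792 25.99356006] [-0.19039224 -2.47285023 26.0010709 ]
```

```bash
python3 -m jog '[[-0.35,-2.2,4,0],[-0.35,-2.3,8,0],[-0.35,-2.4,13,0],[-0.35,-2.5,18,0],[-0.35,-2.6,21,0],[-0.35,-2.65,24,0],[-0.35,-2.65,25.6,0],[-0.35,-2.65,25.9,0],[-0.35,-2.65,25.9,0]]'
python3 -m jog '[[0,0,0,0],[0,0,0,0],[0,0,0,0],[0,0,0,0],[0,0,0,0],[0,0,0,0]]' 1 40
python3 -m jog '[[0,0,-4,0],[0,0,-9,0],[0,0,-14,0],[0,0,-19,0],[0,0,-24,0],[0,0,-28,0],[0,0,-28,0]]'
python3 - <<'E'
from h import *
print(togo([.5244,.1141,.28])); p,M,s=pose();print(p,M[:,2],np.degrees(np.arctan2(M[1,0],M[0,0])))
E
```

```text
time: 25.95
position: [0.543, -0.2577, 0.0158]
orientation: [0.012, 0.733, 0.68, 0.006]
ft_force: [0.6, -0.2, 1.4]
gripper_width: 0.0639
time: 26.55
position: [0.5437, -0.258, 0.0175]
orientation: [0.013, 0.733, 0.68, 0.007]
ft_force: [-1.5, 1.4, 13.1]
gripper_width: 0.0413
time: 27.25
position: [0.5372, -0.2557, 0.3035]
orientation: [0.017, 0.733, 0.68, 0.009]
ft_force: [0.2, -0.0, -1.5]
gripper_width: 0.0413
[36.79689481 -4.16005468  1.83658055]
[ 0.53724471 -0.25569921  0.30350766] [ 0.03513185 -0.01263985 -0.99930275] 85.64127271198412
```

```bash
python3 -m jog '[[4.6,-0.5,0.2,0],[9.2,-1,0.4,0],[13.8,-1.6,0.7,0],[18.4,-2.1,0.9,0],[23,-2.6,1.2,0],[27.6,-3.1,1.4,0],[32.2,-3.6,1.6,0],[36.8,-4.2,1.8,0],[36.8,-4.2,1.8,0],[36.8,-4.2,1.8,0]]'
python3 - <<'E'
from h import *
print(togo([.5244,.1141,.0395])); p,M,s=pose();print(p,M[:,2])
E
```

```text
time: 28.25
position: [0.5236, 0.1149, 0.2806]
orientation: [0.017, 0.733, 0.68, 0.009]
ft_force: [0.0, -0.0, -1.6]
gripper_width: 0.0419
[ 0.16371674 -0.78995949 24.09434615]
[0.52363102 0.11494739 0.28057577] [ 0.03536402 -0.01270673 -0.99929371]
```

```bash
python3 -m jog '[[0,-0.1,4.5,0],[0,-0.3,9,0],[0.1,-0.5,14,0],[0.1,-0.6,18,0],[0.1,-0.7,21,0],[0.1,-0.8,23,0],[0.1,-0.8,23.8,0],[0.1,-0.8,24,0],[0.1,-0.8,24,0]]'
python3 -m jog '[[0,0,0,0],[0,0,0,0],[0,0,0,0],[0,0,-1,0],[0,0.1,-3,0],[0,0.2,-7,0],[0,0.4,-12,0],[0,0.6,-17,0],[0,0.8,-22,0],[0,0.9,-25.5,0]]' -0.6
python3 - <<'E'
from h import *
p,M,s=pose();a=camera("wrist");cv2.imwrite("pics/w6.png",a);print(p,M[:,2],s["time"])
t=camera("top");cv2.imwrite("pics/t6.png",t)
print(togo([.6395,.2255,.289]),togo([.6395,.2255,.2085]))
E
```

```text
time: 29.15
position: [0.5247, 0.1131, 0.0413]
orientation: [0.017, 0.733, 0.68, 0.009]
ft_force: [0.2, 0.7, -1.5]
gripper_width: 0.0413
time: 30.15
position: [0.5242, 0.1157, 0.3006]
orientation: [0.018, 0.733, 0.68, 0.011]
ft_force: [-1.0, 1.1, -0.7]
gripper_width: 0.0682
[0.5241731  0.11571518 0.3006421 ] [ 0.03939323 -0.01150922 -0.9991575 ] 30.15
[11.78037503 10.51540727  1.63284978] [11.83979123 10.16118992  9.67483336]
```

View pics/w6.png

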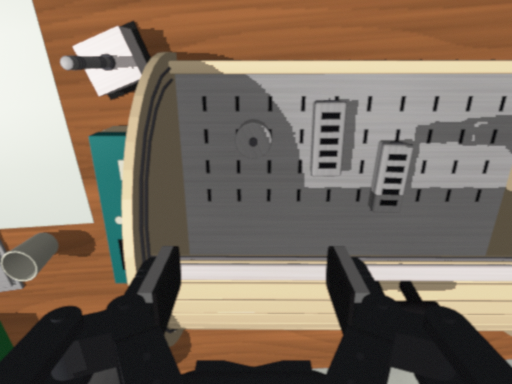

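All three lie flat and upright: pot (253,137), cassettes (328,138) and (393,173). Now the handle.

```bash
python3 -m jog '[[3,2.6,0.4,0],[6,5.2,0.8,0],[9,7.8,1,0],[11.8,10.5,1.2,0],[11.8,10.5,1.6,0],[11.8,10.5,1.6,0],[11.8,10.5,1.6,0]]' -1
python3 - <<'E'
from h import *
p,M,s=pose();c=cam("wrist");a=camera("wrist");cv2.imwrite("pics/w7.png",a);print(p,M[:,2],s["gripper_width"])
print(proj("wrist",[.6395,.2255,.219],c),[(d["location"],d["score"],ray("wrist",d["location"],.219,c)) for d in spot_point("cover_handle","wrist")[:2]])
print(togo([.6395,.2255,.2085]))
E
```

```text
time: 30.95
position: [0.6388, 0.225, 0.2897]
orientation: [0.019, 0.733, 0.68, 0.012]
ft_force: [0.4, -0.0, 0.8]
gripper_width: 0.0853
[0.63877257 0.22499352 0.28968921] [ 0.04287041 -0.01111537 -0.99901881] 0.08533873123693789
[255.57832838 201.84331408] [([253.2, 195.1], 0.82, array([0.63452673, 0.22428525, 0.219     ]))]
[ 0.11865607 -0.31419047  8.15440585]
```

View pics/w7.png

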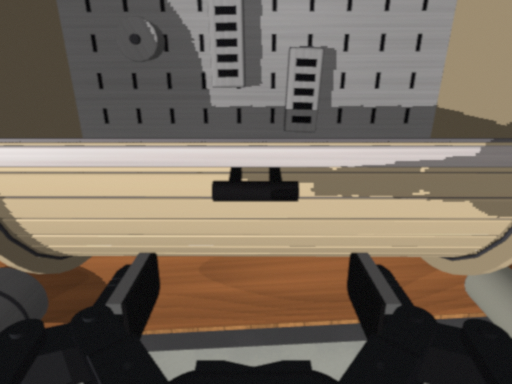

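Bar at (256,191), so x ≈ 0.634.

```bash
python3 -m jog '[[0.1,-0.6,2,0],[0.1,-0.7,4,0],[0.1,-0.8,6,0],[0.1,-0.86,8,0],[0.1,-0.86,8.1,0],[0.1,-0.86,8.1,0]]'
python3 -m jog '[[0,0,0,0],[0,0,0,0],[0,0,0,0],[0,0,0,0],[0,0,0,0],[0,0,0,0],[0,0,0,0]]' 1 30
cat > arc.py <<'E'
from h import *
p,M,s=pose(); ax=np.array([.6165,.227,.030]); xd=np.array([.9973,-.0736,0])
g=p-M[:,2]*.011
r=g-ax; th=np.arctan2(r[2],-r@xd); rad=np.hypot(r[2],r@xd); print(p,M[:,2],"ang",np.degrees(th),"rad",rad)
for a in np.arange(np.degrees(th)-7.5,11,-7.5):
  a=np.radians(max(a,12.1-2)); t=ax+np.array([0,0,1])*np.sin(a)*.19-xd*np.cos(a)*.19; t=t+ (r@[.0736,.9973,0])*np.array([.0736,.9973,0])
  print(round(np.degrees(a),1),(M.T@(t-g)*100).round(2))
E
python3 arc.py
```

```text
time: 31.65
position: [0.6341, 0.2254, 0.2098]
orientation: [0.019, 0.733, 0.68, 0.013]
ft_force: [0.0, 0.4, 0.7]
gripper_width: 0.0856
time: 32.35
position: [0.6344, 0.2259, 0.2111]
orientation: [0.019, 0.733, 0.68, 0.014]
ft_force: [-1.4, 0.6, 8.6]
gripper_width: 0.0553
[0.63444475 0.22585495 0.21113263] [ 0.04597522 -0.00949952 -0.99889741] ang 95.19532160547232 rad 0.1929130267204479
87.7 [-0.   -2.52  0.11]
80.2 [-0.01 -5.    0.26]
72.7 [-0.01 -7.44  0.73]
65.2 [-0.01 -9.8   1.51]
57.7 [-1.000e-02 -1.203e+01  2.600e+00]
50.2 [ -0.   -14.11   3.96]
42.7 [  0.   -15.99   5.59]
35.2 [ 1.000e-02 -1.764e+01  7.450e+00]
27.7 [  0.02 -19.03   9.51]
20.2 [  0.03 -20.15  11.73]
12.7 [  0.05 -20.96  14.08]
```

```bash
python3 -m jog '[[0,-1.2,0,0],[0,-2.5,0.05,0],[0,-3.8,0.15,0],[0,-5,0.26,0],[0,-6.2,0.5,0],[0,-7.4,0.73,0],[0,-8.6,1.1,0],[0,-9.8,1.5,0],[0,-10.9,2.05,0],[0,-12,2.6,0]]'
python3 arc.py
```

```text
time: 33.35
position: [0.5162, 0.2346, 0.1806]
orientation: [0.02, 0.733, 0.679, 0.015]
ft_force: [1.4, -2.1, 4.2]
gripper_width: 0.0552
[0.51623767 0.23457219 0.18061609] [ 0.04801822 -0.00909645 -0.99880504] ang 57.97390972675653 rad 0.1906129600015831
50.5 [ 0.   -2.05  1.41]
43.0 [ 0.01 -3.94  3.02]
35.5 [ 0.01 -5.61  4.87]
28.0 [ 0.02 -7.02  6.92]
20.5 [ 0.03 -8.14  9.13]
13.0 [ 0.04 -8.97 11.47]
```

```bash
python3 -m jog '[[0,-1.05,0.7,0],[0,-2.05,1.4,0],[0,-3,2.2,0],[0,-3.95,3,0],[0,-4.8,3.95,0],[0,-5.6,4.9,0],[0,-6.35,5.9,0],[0,-7.05,6.9,0],[0,-7.6,8,0],[0,-8.15,9.1,0]]'
python3 -m jog '[[0,-0.45,1.2,0],[0,-0.85,2.35,0],[0,-0.9,2.7,0],[0,-0.95,2.95,0],[0,-0.95,3,0]]'
python3 arc.py|head -1
```

```text
time: 34.35
position: [0.4391, 0.2402, 0.0859]
orientation: [0.02, 0.733, 0.68, 0.015]
ft_force: [-1.6, 0.2, 2.5]
gripper_width: 0.0553
time: 34.85
position: [0.4303, 0.2409, 0.0557]
orientation: [0.019, 0.733, 0.68, 0.014]
ft_force: [-8.6, 0.3, 4.7]
gripper_width: 0.0552
[0.43026822 0.24086172 0.05568269] [ 0.046768   -0.0090354  -0.99886491] ang 11.079193190438865 rad 0.19082607163541102
```

```bash
python3 -m jog '[[0,0,0,0],[0,0,0,0],[0,0,0,0],[0,0,0,0],[0,-0.1,-2,0],[0,-0.2,-5,0],[0,0.1,-10,0],[0,0.3,-15,0],[0,0.5,-19,0],[0,0.5,-19,0]]' -1
python3 - <<'E'
from h import *
p,M,s=pose();c=cam("wrist");a=camera("wrist");print(p,M[:,2],s["time"])
d=spot_point("cover_handle","wrist")[:1];print([(x["location"],ray("wrist",x["location"],.07,c)) for x in d],proj("wrist",[.4314,.2407,.07],c))
cv2.imwrite("pics/w8.png",a)
camera("top");cc=cam("top")
for k,z in(("stylus_mid",.088),("stand_hole",.042),("stand",0)):
  print(k,[(x["location"],round(x["score"],2),ray("top",x["location"],z,cc).round(4)) for x in spot_point(k,"top")[:2]])
print(togo([.40,-.04,.24]))
E
```

```text
time: 35.85
position: [0.4276, 0.2429, 0.2503]
orientation: [0.02, 0.733, 0.68, 0.018]
ft_force: [0.4, -0.6, -0.8]
gripper_width: 0.0853
[0.42763499 0.24291497 0.25025455] [ 0.0528303  -0.00510943 -0.99859043] 35.85
[([252.1, 161.1], array([0.43474767, 0.24069982, 0.07      ]))] [251.83668147 157.82816149]
stylus_mid [([264.4, 197.8], 0.42, array([ 0.4175, -0.0433,  0.088 ]))]
stand_hole [([263.7, 201.0], 0.62, array([ 0.4156, -0.0411,  0.042 ]))]
stand [([266.2, 201.4], 0.73, array([ 0.4203, -0.0477,  0.    ]))]
[-28.3162161   -0.51822      0.63584228]
```

View pics/w8.png

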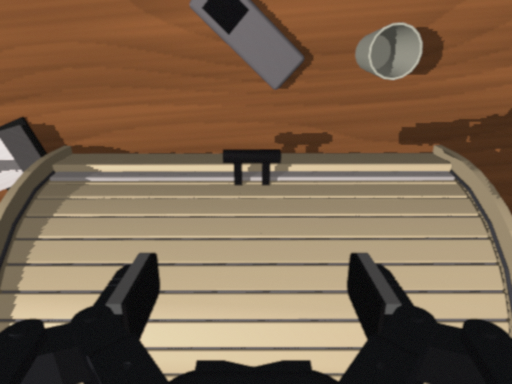

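Cover shut: bar at (252,156), the same as in the first wrist view. Next I look at the recess and stylus from above.

```bash
python3 -m jog '[[-3.8,2.7,-1,0],[-7.6,5.5,-1.5,0],[-11.4,8.2,-2,0],[-15.2,11,-2,0],[-19,13.8,-2,0],[-22.8,16.5,-2,0],[-26.4,19.3,-2,0],[-26.4,19.3,-2,0],[-26.4,19.3,-2,0]]'
python3 - <<'E'
from h import *
p,M,s=pose();c=cam("wrist");a=camera("wrist");print(p,M[:,2],s["joint_positions"]);cv2.imwrite("pics/w9.png",a)
K,r,t=c;print("cam in tool",M.T@(-r.T@t-p))
q=proj("wrist",[.5423,-.0319,.065],c);print(q)
x,y=q.astype(int);cv2.imwrite("pics/w9c.png",cv2.resize(a[max(0,y-50):y+50,max(0,x-60):x+60],None,fx=6,fy=6,interpolation=cv2.INTER_CUBIC));print(max(0,x-60),max(0,y-50))
for k,z in(("recess",.065),("stand_hole",.042),("stylus_mid",.088)): print(k,[(d["location"],round(d["score"],2),ray("wrist",d["location"],z,c).round(4)) for d in spot_point(k,"wrist")[:3]])
E
```

```text
time: 37.05
position: [0.5975, -0.0358, 0.274]
orientation: [0.018, 0.733, 0.68, 0.013]
ft_force: [-0.3, -0.3, 1.3]
gripper_width: 0.0855
[ 0.59750085 -0.03581442  0.27402647] [ 0.04329985 -0.00973    -0.99901474] [ 0.12906815  0.69480178 -0.26205119  1.3837508   0.20761911  1.04636086
  1.32308766]
cam in tool [-0.00047663 -0.08291439 -0.13523205]
[254.65211379  93.88154324]
194 43
recess [([255.3, 95.9], 0.86, array([ 0.5443, -0.0314,  0.065 ]))]
stand_hole []
stylus_mid []
```

View pics/w9.png

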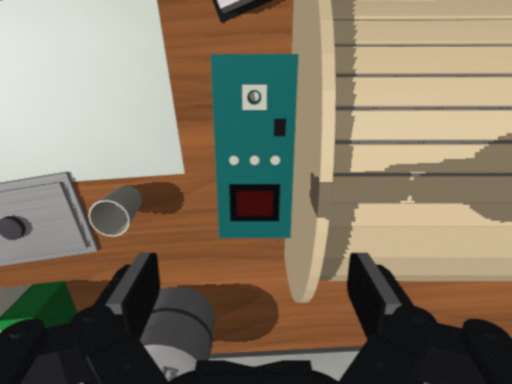

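View pics/w9c.png

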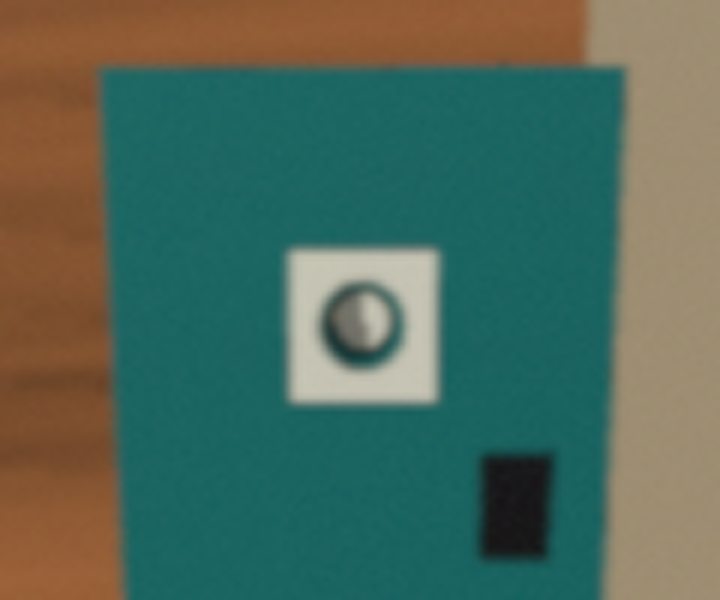

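```bash
python3 -m jog '[[-0.5,-3.1,-0.1,0],[-1,-6.2,-0.3,0],[-1.5,-9.3,-0.4,0],[-2,-12.5,-0.5,0],[-2,-12.5,-0.5,0],[-2,-12.5,-0.5,0],[-2,-12.5,-0.5,0]]'
python3 - <<'E'
from h import *
p,M,s=pose();c=cam("wrist");a=camera("wrist");print(p,M[:,2]);cv2.imwrite("pics/w10.png",a)
for k,z in(("stand_hole",.042),("stylus_mid",.088),("stylus",.006),("stand",0)): print(k,[(d["location"],round(d["score"],2),ray("wrist",d["location"],z,c).round(4)) for d in spot_point(k,"wrist")[:3]])
q=proj("wrist",[.418,-.042,.1],c);x,y=q.astype(int);x0,y0=max(0,x-60),max(0,y-50);print(q,x0,y0)
cr=cv2.resize(a[y0:y0+100,x0:x0+120],None,fx=6,fy=6,interpolation=cv2.INTER_CUBIC)
for z,col in((.128,(0,0,255)),(.048,(0,255,0))):
  q=(proj("wrist",[.4165,-.042,z],c)-[x0,y0]+.5)*6; cv2.drawMarker(cr,tuple(int(v) for v in q),col,0,12,1)
cv2.imwrite("pics/w10c.png",cr)
E
```

```text
time: 37.95
position: [0.4718, -0.0446, 0.2747]
orientation: [0.019, 0.732, 0.681, 0.013]
ft_force: [-0.1, 0.6, -0.3]
gripper_width: 0.0858
[ 0.47179303 -0.04459327  0.27472249] [ 0.04549881 -0.00958374 -0.99891842]
stand_hole [([253.1, 100.1], 0.75, array([ 0.4257, -0.0432,  0.042 ]))]
stylus_mid [([254.2, 106.2], 0.68, array([ 0.426 , -0.0419,  0.088 ]))]
stylus [([256.5, 98.7], 0.94, array([ 0.4286, -0.0396,  0.006 ])), ([50.2, 296.3], 0.25, array([ 0.6936, -0.3678,  0.006 ]))]
stand [([254.5, 95.9], 0.94, array([ 0.4259, -0.0418,  0.    ]))]
[253.38392019  99.04457921] 193 49
```

View pics/w10c.png

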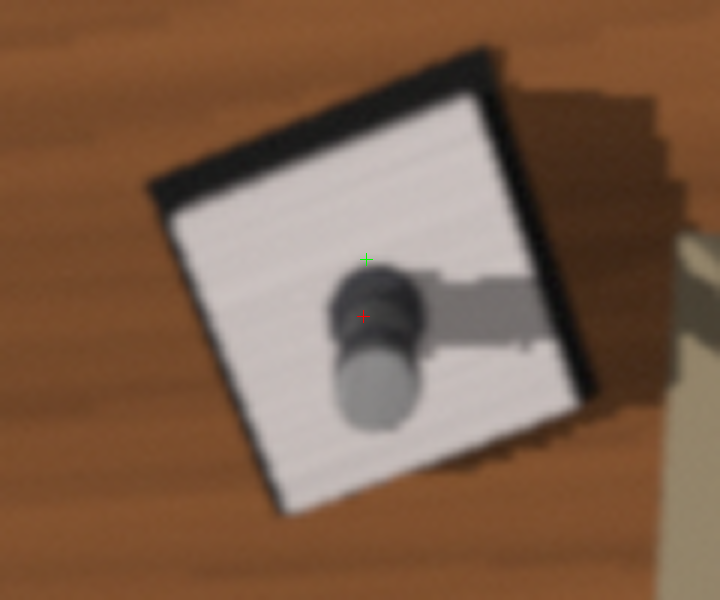

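Crop: block top centre at crop (379,306), stylus top at (377,387). I convert these and cross-check against the top camera.

```bash
python3 - <<'E'
from h import *
c=cam("wrist")
print("stylus top",ray("wrist",(377/6+192.5,387/6+48.5),.128,c),"block",ray("wrist",(379/6+192.5,306/6+48.5),.042,c))
co=[ray("wrist",(u/6+192.5,v/6+48.5),.042,c)[:2] for u,v in((170,213),(478,93),(582,405),(287,515))]
print([np.linalg.norm(co[i]-co[i-1]).round(4) for i in range(4)])
cc=cam("top");t=cv2.imread("pics/t1.png")
m=(cv2.cvtColor(t,cv2.COLOR_BGR2GRAY)>150).astype(np.uint8);m[:180]=0;m[225:]=0;m[:,:240]=0;m[:,285:]=0
n,l,st,ce=cv2.connectedComponentsWithStats(m);i=1+st[1:,4].argmax()
q=np.vstack(cv2.findContours((l==i).astype(np.uint8),cv2.RETR_EXTERNAL,cv2.CHAIN_APPROX_NONE)[0])[:,0]
print("top block",cv2.minAreaRect(np.array([ray("top",x,.042,cc)[:2] for x in q],np.float32)))
print("bezel top",ray("top",(260.1,152.5),.065,cc))
E
```

```text
stylus top [ 0.42557174 -0.04110716  0.128     ] block [ 0.42465736 -0.04069112  0.042     ]
[np.float64(0.057), np.float64(0.0571), np.float64(0.0566), np.float64(0.0574)]
top block ((0.4239007234573364, -0.03868933767080307), (0.05340944603085518, 0.05394022539258003), 16.53033447265625)
bezel top [ 0.5436828  -0.03056658  0.065     ]
```

Wrist and top cameras agree: hole ≈ (0.4247, −0.040) and hole→recess offset ≈ (0.1203, 0.0080). I turn the jaws to clear the end wall and go to the stylus.

```bash
python3 -m jog '[[0,-1,0,-0.14],[0,-2,0,-0.28],[0,-3,0,-0.42],[0,-4,0,-0.56],[0,-4.7,0,-0.7],[0.1,-4.7,0,-0.84],[0.1,-4.7,0,-0.97],[0.1,-4.7,0,-1.035],[0.1,-4.7,0,-1.035],[0.1,-4.7,0,-1.035]]' -0.2
python3 - <<'E'
from h import *
p,M,s=pose();print(p,M[:,2],M[:,0],s["joint_positions"][6],s["gripper_width"],togo([.4252,-.0403,.100]))
E
```

```text
time: 39.2
position: [0.4247, -0.0405, 0.2723]
orientation: [0.023, 0.301, 0.953, 0.002]
ft_force: [-0.2, 0.4, 0.2]
gripper_width: 0.0513
[ 0.42470051 -0.04053398  0.27227882] [ 0.04456629 -0.00952445 -0.99896103] [-0.81803595  0.57363421 -0.04196397] 2.0990366298633276 0.05129861879570537 [ 0.69551248 -0.25839102 17.2119857 ]
```

```bash
python3 -m jog '[[0.2,0,4,0],[0.3,-0.1,8,0],[0.5,-0.2,11,0],[0.6,-0.2,14,0],[0.7,-0.25,16,0],[0.7,-0.25,17.2,0],[0.7,-0.25,17.2,0],[0.7,-0.25,17.2,0]]'
python3 - <<'E'
from h import *
print(togo([.4252,-.0403,.100]),camera_info("wrist")["tvec"]);camera("wrist");c=cam("wrist")
print([(d["location"],round(d["score"],2),ray("wrist",d["location"],.088,c)) for d in spot_point("stylus_mid","wrist")[:2]])
E
python3 -m jog '[[0,0,0,0],[0,0,0,0],[0,0,0,0],[0,0,0,0],[0,0,0,0],[0,0,0,0],[0,0,0,0]]' 1 25
python3 - <<'E'
from h import *
p,M,s=pose();print(p,M[:,2],s["ft_force"],s["moment"])
E
```

```text
time: 40.0
position: [0.4253, -0.0401, 0.1004]
orientation: [0.023, 0.301, 0.953, 0.002]
ft_force: [-1.6, -0.8, 0.6]
gripper_width: 0.0515
[-0.00152305 -0.02721545  0.0445647 ] [ 0.37560022 -0.19264217  0.16282976]
[([257.0, 192.0], 0.22, array([ 0.40729894, -0.06491828,  0.088     ]))]
time: 40.8
position: [0.4256, -0.0402, 0.1011]
orientation: [0.023, 0.301, 0.953, 0.002]
ft_force: [-0.5, 0.1, 8.5]
gripper_width: 0.0114
[ 0.42557523 -0.04024185  0.10112692] [ 0.04616939 -0.00953623 -0.99888811] [-0.5424948   0.13421765  8.54204574] [0.17573979 0.42611637 0.00856561]
```

```bash
python3 - <<'E'
from h import *
p,M,s=pose()
for d in(.05,.13): print(togo(p+[0,0,d]))
E
```

```text
[-0.21633331  0.09361463 -4.99444053]
[ -0.56246661   0.24339804 -12.98554538]
```

```bash
python3 -m jog '[[-0.07,0.03,-1.6,0],[-0.14,0.06,-3.3,0],[-0.22,0.09,-5,0],[-0.37,0.16,-8.5,0],[-0.56,0.24,-13,0],[-0.56,0.24,-13,0],[-0.56,0.24,-13,0]]'
cat > tip.py <<'E'
from h import *
p,M,s=pose();g=p-.011*M[:,2]
j=M[:,0]; ax=np.array([0,0,-1.])-(np.array([0,0,-1.])@j)*j; ax/=np.linalg.norm(ax)   # aligned in jaw plane, vertical otherwise
for nm,a in(("jaw",ax),("vert",np.array([0,0,-1.])),("tool",M[:,2])): print(nm,(g+.106*a).round(4))
c=cam("wrist");a=camera("wrist");cv2.imwrite("pics/tip_%d.png"%(s["time"]*100),a);T=g+.106*ax
print(p,M[:,2],"pred px",proj("wrist",T,c),proj("wrist",g+.106*np.array([0,0,-1]),c),[(d["location"],round(d["score"],2)) for d in spot_point("stylus","wrist")[:2]])
for d in masks_of("stylus","wrist")[:1]:
  ys,xs=np.where(d["mask"]); print("mask",d["score"],[(r,round(xs[ys==r].mean(),1),int((ys==r).sum())) for r in range(ys.min(),ys.max()+1,4)])
for n in("top","scene"):
  camera(n);cc=cam(n);print(n,proj(n,T,cc),[(d["location"],round(d["score"],2)) for d in spot_point("stylus",n)[:2]])
E
python3 tip.py
```

```text
time: 41.5
position: [0.4256, -0.0407, 0.2317]
orientation: [0.024, 0.302, 0.953, 0.002]
ft_force: [-0.3, -0.3, -0.0]
gripper_width: 0.011
jaw [ 0.429  -0.0433  0.1368]
vert [ 0.4251 -0.0406  0.1367]
tool [ 0.4302 -0.0416  0.1368]
[ 0.42564091 -0.04067216  0.23170605] [ 0.04760513 -0.00996932 -0.99881648] pred px [253.90229485 191.08965032] [260.32620439 191.13728855] [([254.6, 191.7], 0.7)]
mask 0.56 [(190, np.float64(254.5), 2), (194, np.float64(254.5), 6), (198, np.float64(254.5), 8), (202, np.float64(254.5), 14), (206, np.float64(254.5), 22), (210, np.float64(254.5), 26), (214, np.float64(254.0), 27), (218, np.float64(254.5), 26), (222, np.float64(254.5), 22), (226, np.float64(255.0), 21), (230, np.float64(254.5), 22), (234, np.float64(254.0), 23), (238, np.float64(254.0), 23), (242, np.float64(254.0), 23), (246, np.float64(254.0), 23), (250, np.float64(253.5), 22), (254, np.float64(253.5), 24), (258, np.float64(253.5), 24), (262, np.float64(253.5), 24), (266, np.float64(253.5), 24), (270, np.float64(253.5), 26), (274, np.float64(253.5), 26), (278, np.float64(253.5), 26), (282, np.float64(253.5), 26), (286, np.float64(254.0), 27), (290, np.float64(254.0), 27), (294, np.float64(254.0), 27), (298, np.float64(253.5), 28), (302, np.float64(253.5), 28), (306, np.float64(253.5), 26), (310, np.float64(253.5), 20)]
top [264.30341475 190.26351793] [([323.1, 118.6], 0.23)]
scene [262.06911124 181.16986282] [([267.1, 181.0], 0.6), ([262.5, 157.3], 0.48)]
```

Tip model agrees with the picture (predicted px (254,191), seen (254,190)). I go to hover over the recess.

```bash
python3 - <<'E'
from h import *
p,M,s=pose();print(togo(p+[.1158,.0111,-.037]))
E
```

```text
[-8.67545401  7.48630958  4.20834486]
```

```bash
python3 -m jog '[[-2.2,1.9,0.3,0],[-4.4,3.8,0.8,0],[-6.6,5.6,2,0],[-8.7,7.5,3.2,0],[-8.7,7.5,4.2,0],[-8.7,7.5,4.2,0],[-8.7,7.5,4.2,0],[-8.7,7.5,4.2,0]]'
python3 tip.py | grep -v mask
python3 - <<'E'
from h import *
p,M,s=pose();g=p-.011*M[:,2];j=M[:,0];ax=np.array([0,0,-1.])+j[2]*j;ax/=np.linalg.norm(ax);T=g+.106*ax
c=cam("wrist");import glob,os
a=cv2.imread(max(glob.glob("pics/tip_*.png"),key=os.path.getmtime))
d=spot_point("recess","wrist")[:2];print([(x["location"],x["score"],ray("wrist",x["location"],.065,c)) for x in d])
g8=cv2.cvtColor(a,cv2.COLOR_BGR2HSV);hs=cv2.inRange(g8,(0,0,130),(180,50,255))
hs[:, :200]=0;hs[:,310:]=0;hs[:120]=0;hs[240:]=0
n,l,st,ce=cv2.connectedComponentsWithStats(hs)
for i in range(1,n):
  if st[i,4]>30: print(st[i],ce[i])
K=[proj("wrist",[.5448+u,-.0322+v,.065],c).round(1).tolist() for u,v in((0,0),(.0055,0),(0,.0055))];print(K,T)
E
```

```text
time: 42.65
position: [0.5412, -0.0292, 0.1945]
orientation: [0.023, 0.301, 0.953, 0.002]
ft_force: [1.2, 0.5, -0.3]
gripper_width: 0.0111
jaw [ 0.5444 -0.0317  0.0996]
vert [ 0.5407 -0.0291  0.0995]
tool [ 0.5455 -0.0301  0.0996]
[ 0.54118377 -0.02919067  0.19449611] [ 0.0456754  -0.00966652 -0.99890956] pred px [253.86928613 191.17292739] [260.04409741 191.21686004] [([253.7, 191.6], 0.79)]
top [260.29777331 148.72779299] [([155.9, 193.4], 0.49)]
scene [282.39918563 215.93880829] [([284.1, 214.8], 0.62)]
[([252.9, 176.5], 0.86, array([ 0.54627423, -0.03305002,  0.065     ]))]
[235 158  39  38 679] [254.28865979 176.01620029]
[200 227  11  11  93] [204.3655914  231.61290323]
[[254.9, 176.4], [249.6, 179.9], [258.7, 181.5]] [ 0.544615   -0.03158918  0.09911484]
```

```bash
python3 - <<'E'
from h import *
p,M,s=pose()
for z in(.025,.037,.0465): print(togo(p+[.0009,-.0011,-z]))
E
```

```text
[-0.03050815 -0.08415745  2.50243617]
[ 0.02048339 -0.10611276  3.70115124]
[ 0.0608517  -0.12349405  4.65013401]
```

```bash
python3 -m jog '[[-0.1,-0.05,0.5,0],[-0.05,-0.08,1.2,0],[-0.03,-0.08,2,0],[-0.03,-0.08,2.5,0],[-0.02,-0.09,2.9,0],[0,-0.1,3.3,0],[0.02,-0.11,3.7,0],[0.02,-0.11,3.7,0],[0.02,-0.11,3.7,0]]'
python3 - <<'E'
from h import *
p,M,s=pose();g=p-.011*M[:,2];j=M[:,0];ax=np.array([0,0,-1.])+j[2]*j;ax/=np.linalg.norm(ax);T=g+.106*ax;print(T,s["ft_force"]);print(togo(p+[.5455-T[0],-.0327-T[1],.053-T[2]]))
E
```

```text
time: 43.95
position: [0.5423, -0.0302, 0.157]
orientation: [0.023, 0.301, 0.953, 0.002]
ft_force: [-0.5, -0.1, -0.9]
gripper_width: 0.0113
[ 0.54552191 -0.0326772   0.06212658] [-0.50626242 -0.09065873 -0.88134991]
[ 0.03928817 -0.01982791  0.91160136]
```

```bash
python3 -m jog '[[0.02,-0.01,0.4,0],[0.03,-0.02,0.7,0],[0.04,-0.02,0.9,0],[0.04,-0.02,1.0,0],[0.04,-0.02,1.0,0],[0.04,-0.02,1.0,0]]'
python3 - <<'E'
from h import *
p,M,s=pose();g=p-.011*M[:,2];j=M[:,0];ax=np.array([0,0,-1.])+j[2]*j;ax/=np.linalg.norm(ax);print(g+.106*ax,s["ft_force"],M[:,2])
E
```

```text
time: 44.55
position: [0.5429, -0.0299, 0.1479]
orientation: [0.024, 0.301, 0.953, 0.003]
ft_force: [-4.1, 0.5, 19.1]
gripper_width: 0.011
[ 0.54621234 -0.03248452  0.05301887] [-4.11388921  0.5479211  19.07005934] [ 0.04727761 -0.0092782  -0.9988387 ]
```

19 N with the tip at z = 0.053, where the bottomed button should be. Lifting out.

```bash
python3 -m jog '[[-0.02,0.01,-0.6,0],[-0.07,0.03,-1.6,0],[-0.14,0.06,-3.3,0],[-0.22,0.09,-5,0],[-0.34,0.15,-7.8,0],[-0.34,0.15,-7.8,0],[-0.34,0.15,-7.8,0]]'
python3 tip.py
python3 - <<'E'
from h import *
p,M,s=pose();g=p-.011*M[:,2];j=M[:,0];ax=np.array([0,0,-1.])+j[2]*j;ax/=np.linalg.norm(ax);T=g+.106*ax;print(T,togo(p+[.4250-T[0],-.0404-T[1],.075-T[2]]))
E
```

```text
time: 45.25
position: [0.5429, -0.03, 0.2264]
orientation: [0.024, 0.301, 0.953, 0.003]
ft_force: [0.3, 0.4, -0.8]
gripper_width: 0.0114
jaw [ 0.5462 -0.0326  0.1315]
vert [ 0.5424 -0.0299  0.1314]
tool [ 0.5475 -0.0309  0.1315]
[ 0.54289558 -0.03002793  0.2264113 ] [ 0.04798657 -0.00939707 -0.99880378] pred px [253.92364984 190.99439016] [260.34970289 191.04231241] [([253.5, 193.6], 0.66)]
mask 0.94 [(190, np.float64(254.0), 1), (194, np.float64(254.0), 7), (198, np.float64(254.0), 7), (202, np.float64(254.0), 15), (206, np.float64(254.0), 23), (210, np.float64(253.5), 26), (214, np.float64(253.5), 28), (218, np.float64(254.0), 27), (222, np.float64(254.5), 24), (226, np.float64(254.0), 21), (230, np.float64(253.5), 22), (234, np.float64(253.5), 22), (238, np.float64(253.5), 22), (242, np.float64(254.0), 23), (246, np.float64(254.5), 24), (250, np.float64(254.0), 23), (254, np.float64(254.0), 25), (258, np.float64(253.0), 25), (262, np.float64(253.0), 25), (266, np.float64(253.5), 26), (270, np.float64(253.5), 26), (274, np.float64(253.5), 26), (278, np.float64(253.5), 26), (282, np.float64(253.5), 26), (286, np.float64(253.5), 28), (290, np.float64(253.5), 28), (294, np.float64(253.5), 28), (298, np.float64(253.5), 28), (302, np.float64(253.5), 28), (306, np.float64(253.0), 27), (310, np.float64(253.5), 20)]
top [260.45762306 144.55800911] []
scene [282.73318878 207.27121657] [([286.1, 212.0], 0.55)]
[ 0.54599911 -0.03238768  0.13072844] [ 9.67771025 -7.70390324  5.00981001]
```

```bash
python3 -m jog '[[2.4,-1.9,-0.1,0],[4.8,-3.8,0,0],[7.2,-5.7,0.5,0],[9.6,-7.7,2,0],[9.6,-7.7,3.5,0],[9.6,-7.7,5,0],[9.6,-7.7,5,0],[9.6,-7.7,5,0]]'
python3 tip.py | grep -v mask
python3 - <<'E'
from h import *
p,M,s=pose();g=p-.011*M[:,2];j=M[:,0];ax=np.array([0,0,-1.])+j[2]*j;ax/=np.linalg.norm(ax);T=g+.106*ax;print(T)
for z in(.055,.04,.008): print(togo(p+[.4256-T[0],-.0408-T[1],z-T[2]]))
c=cam("wrist");camera("wrist");print([(d["location"],d["score"],ray("wrist",d["location"],.042,c)) for k in("stand_hole","stand") for d in spot_point(k,"wrist")[:1]])
E
```

```text
time: 46.4
position: [0.4224, -0.0381, 0.1703]
orientation: [0.023, 0.301, 0.953, 0.003]
ft_force: [-0.3, 0.1, -0.5]
gripper_width: 0.0113
jaw [ 0.4257 -0.0406  0.0753]
vert [ 0.4219 -0.038   0.0752]
tool [ 0.4268 -0.039   0.0754]
[ 0.42243886 -0.03809052  0.17025487] [ 0.04625913 -0.00908934 -0.99888812] pred px [253.93609444 191.04728105] [260.13371583 191.0915371 ] [([253.8, 192.3], 0.55)]
top [263.43709015 195.40584039] []
scene [262.39375991 197.44944441] [([263.0, 197.6], 0.5), ([177.3, 213.4], 0.34)]
[ 0.425802   -0.04088648  0.07540249]
[ 0.11096762 -0.0443374   2.03686515]
[ 0.17675832 -0.07362099  3.53513551]
[ 0.3171118  -0.13609264  6.7314456 ]
[([254.6, 176.0], 0.91, array([ 0.42598939, -0.04201304,  0.042     ])), ([257.7, 163.9], 0.88, array([ 0.41790422, -0.04912499,  0.042     ]))]
```

```bash
python3 -m jog '[[0.03,-0.01,0.7,0],[0.07,-0.03,1.4,0],[0.11,-0.05,2,0],[0.13,-0.06,2.5,0],[0.16,-0.07,3,0],[0.18,-0.07,3.5,0],[0.18,-0.07,3.5,0]]'
python3 - <<'E'
from h import *
p,M,s=pose();g=p-.011*M[:,2];j=M[:,0];ax=np.array([0,0,-1.])+j[2]*j;ax/=np.linalg.norm(ax);T=g+.106*ax;print(T,s["ft_force"])
print(togo(p+[.4256-T[0],-.0408-T[1],.0075-T[2]]))
E
```

```text
time: 47.6
position: [0.422, -0.0381, 0.1345]
orientation: [0.023, 0.301, 0.953, 0.003]
ft_force: [-0.5, -0.3, -0.8]
gripper_width: 0.0113
[ 0.4252206  -0.04059755  0.03962149] [-0.48247788 -0.29555915 -0.75521573]
[ 0.09531571 -0.05521718  3.2105481 ]
```

```bash
python3 -m jog '[[0.03,-0.02,0.7,0],[0.05,-0.03,1.4,0],[0.07,-0.04,2.1,0],[0.09,-0.05,2.7,0],[0.1,-0.05,3.1,0],[0.1,-0.05,3.2,0],[0.1,-0.05,3.2,0]]'
python3 - <<'E'
from h import *
p,M,s=pose();g=p-.011*M[:,2];j=M[:,0];ax=np.array([0,0,-1.])+j[2]*j;ax/=np.linalg.norm(ax);T=g+.106*ax;print(T,s["ft_force"])
E
```

```text
time: 48.3
position: [0.4224, -0.0381, 0.1024]
orientation: [0.023, 0.301, 0.953, 0.002]
ft_force: [0.3, -0.5, -0.3]
gripper_width: 0.0112
[ 0.42559862 -0.04064575  0.00752157] [ 0.28493942 -0.47471975 -0.3466137 ]
```

```bash
python3 -m jog '[[0,0,0,0],[0,0,0,0],[0,0,0,0],[0,0,0,0],[0,0,0,0],[-0.1,0.05,-2,0],[-0.26,0.11,-6,0],[-0.43,0.19,-10,0],[-0.65,0.3,-15,0],[-0.65,0.3,-15,0]]' -0.3
python3 -m jog '[[-0.2,-5,-0.5,0],[-0.2,-8,-0.5,0.14],[-0.2,-8,-0.5,0.28],[-0.2,-8,-0.5,0.28],[-0.2,-8,-0.5,0.28]]'
python3 - <<'E'
from h import *
p,M,s=pose();print(p,s["ft_force"],s["gripper_width"],s["time"])
for n in("top","scene","wrist"):
  a=camera(n);cv2.imwrite("pics/f_%s.png"%n,a);c=cam(n)
  for k,z in(("stylus_mid",.088),("stylus",.006),("stand_hole",.042),("cover_handle",.07)): print(n,k,[(d["location"],round(d["score"],2),ray(n,d["location"],z,c)[:2].round(4)) for d in spot_point(k,n)[:2]])
a=cv2.imread("pics/f_top.png");b=cv2.imread("pics/f_wrist.png")
cv2.imwrite("pics/final.png",np.hstack([cv2.resize(a[60:250,60:460],(400,190)),b[:190,:400]][:1])) 
w=cv2.resize(a[70:260,70:430],(792,418),interpolation=cv2.INTER_CUBIC);v=cv2.resize(cv2.imread("pics/f_scene.png")[110:200,180:360],(360,180),interpolation=cv2.INTER_CUBIC);v2=cv2.resize(b,(240,180))
cv2.imwrite("pics/final.png",np.vstack([w,np.hstack([v,v2,np.zeros((180,192,3),np.uint8)])]))
E
```

```text
time: 49.3
position: [0.4236, -0.038, 0.2571]
orientation: [0.026, 0.301, 0.953, 0.003]
ft_force: [0.6, -0.9, -0.9]
gripper_width: 0.0557
time: 49.8
position: [0.3794, -0.1041, 0.2604]
orientation: [0.026, 0.429, 0.903, 0.007]
ft_force: [0.3, 0.7, 0.6]
gripper_width: 0.0555
[ 0.37938013 -0.10411465  0.26036806] [0.32049633 0.73147609 0.56001052] 0.05552557014976498 49.8
top stylus_mid [([258.0, 199.7], 0.53, array([ 0.4125, -0.0269]))]
top stylus [([264.5, 202.2], 0.45, array([ 0.4172, -0.043 ])), ([377.6, 111.0], 0.44, array([ 0.684 , -0.3657]))]
top stand_hole [([265.4, 198.3], 0.79, array([ 0.4229, -0.0456]))]
top cover_handle [([156.4, 194.5], 0.84, array([0.4269, 0.2421]))]
scene stylus_mid [([261.0, 192.7], 0.42, array([ 0.4188, -0.0422]))]
scene stylus [([265.6, 216.2], 0.51, array([ 0.4313, -0.0323]))]
scene stand_hole [([261.5, 202.7], 0.77, array([ 0.4094, -0.0366]))]
scene cover_handle []
wrist stylus_mid [([280.8, 230.8], 0.91, array([ 0.4247, -0.0407]))]
wrist stylus [([281.3, 203.1], 0.62, array([ 0.4258, -0.0349])), ([280.2, 232.5], 0.5, array([ 0.4586, -0.0086]))]
wrist stand_hole [([280.1, 213.9], 0.67, array([ 0.4261, -0.0383])), ([280.2, 203.8], 0.65, array([ 0.4162, -0.0466]))]
wrist cover_handle []
```

```bash
python3 - <<'E'
from h import *
for n,f,bx in(("top","t1",dict(stylus=(245,180,285,225),handle=(135,180,180,205),cup2=(95,210,125,245),handset=(135,215,180,262),tweez=(335,210,352,268),cup1=(312,95,340,128),lid=(340,80,418,135))),("scene","s1",dict(stylus=(245,175,285,230),cover=(285,170,480,290)))):
  a=cv2.imread(f"pics/{f}.png").astype(int);b=cv2.imread(f"pics/f_{n}.png").astype(int)
  for k,(x0,y0,x1,y1) in bx.items():
    d=np.abs(a-b)[y0:y1,x0:x1].max(2); ys,xs=np.where(d>60);print(n,k,d.mean().round(1),len(xs),(xs.min()+x0,xs.max()+x0,ys.min()+y0,ys.max()+y0) if len(xs) else "")
E
```

```text
top stylus 43.5 439 (np.int64(253), np.int64(284), np.int64(180), np.int64(224))
top handle 23.9 18 (np.int64(135), np.int64(152), np.int64(180), np.int64(187))
top cup2 35.5 8 (np.int64(97), np.int64(105), np.int64(224), np.int64(227))
top handset 22.6 0 
top tweez 77.1 515 (np.int64(335), np.int64(351), np.int64(210), np.int64(262))
top cup1 18.8 0 
top lid 22.1 0 
scene stylus 2.8 0 
scene cover 2.1 0
```

```bash
python3 -c "
from cell import *
s=state();print(s['time'],s['ft_force'],s['gripper_width']);print(job_done())"
```

```text
50.55 [-0.61026713 -0.30538801  0.33110165] 0.05555222216284956
the job is handed in; nothing more can be done
None
```

I handed the job in at 50.6 s of the 210 s, with every step carried out in order. The hand-in returned no verdict. I opened the cover, put both grey cassettes and the one pot flat on the cabinet floor, shut the cover, pressed the timer with the stylus and stood it back in its block. The green and purple look-alikes were left alone.

**Checks that passed:**
- **Contents:** the last wrist view before shutting the cover showed all three flat and upright. One cassette had shifted about 3–4 cm inside after I placed it, but was still flat on the floor.
- **Timer:** the force reached 19 N with the nib at z = 0.053, about the bottomed depth. I did not measure the button coming back up.
- **Stylus and cover:** in the scene camera the stylus and cover areas match the first picture. The wrist camera put the stylus upright over the hole, within about 3 mm. The gripper was clear and the wrist force about zero.

**Checks that failed or disagreed:**
- **Final picture:** I could not view it because the 16-picture limit was reached, so the last checks are numerical only.
- **Top-camera comparison:** it showed large differences at the stylus and tweezers, which I put down to the arm and its shadow, so the tweezers have no clean final check. The other bystander areas showed almost none.
- **Top-camera point estimates:** for the stylus and hole they were off by up to about 1.4 cm from the wrist camera's. I trusted the wrist and scene cameras.
- **Tool tilt:** the tool tilted gradually to about 0.05 rad during the run. I allowed for it when handling the stylus.

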